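Latch the coolant tank and dip it with the gauge rod

ROBOT

A 7-joint arm with a two-finger parallel gripper is mounted at the origin on a cart in front of the work surface, level with it; the furniture and walls round the work are solid. World frame = base frame: x ahead of the robot, y to its left, z up, the work surface at z = 0. Lengths are in mm, angles in rad, forces in N, time in s.
With the tool pointing down it reaches from about 375 to 925 mm from the base axis. Payload 3.1 kg.
Tool frame: the origin (TCP) lies between the finger pads; the fingertips stand robot.finger_overhang ahead of it and the grasp point (between the pads) lies 3 mm ahead of it (robot.finger_overhang is the distance from the TCP to the fingertips, in mm); z points along the fingers, y is the direction in which the jaws open and shut (so a half turn about z gives the same grasp; the last joint's range is limited). The gripper opens to 85 mm and grips with 20 to 120 N. Pads are 22 mm wide; open, the fingers measure 114 mm over their backs; the gripper's body (76 mm by 85 mm) begins 54 mm behind the grasp point. The pads swing forward as they close: fully open they stand 13 mm farther back than shut.
Start: joints at [1.111, 0.383, 0.044, 1.598, -0.018, 1.161, -0.05], TCP at [230.092, -607.915, 253.269] pointing down, gripper open.
Joint ranges: [-2.61, 2.61], [-0.41, 2.15], [-1.48, 1.57], [0, 2.5], [-1.57, 4.71], [0.05, 1.97], [-2.85, 2.85]. Speed limits (rad/s): [2.79, 2.79, 3.14, 3.14, 3.14, 3.14, 3.14].

INTERFACE

Orientations are given as [roll, pitch, yaw] about the fixed x, y, z axes, in that order (R = Rz(yaw) Ry(pitch) Rx(roll)).
In Python, from rig import robot gives the robot as it stands. The module is installed in compiled form; this text tells all that it offers.
- The arm moves only by the tool jog_arm, never from a script. Its argument "steps" is a list of rows, each a list of 4 numbers: the shift along the world's x, y, z in cm, then the turn about the world's z in degrees. In form: [[x, y, z, roll], ...]. A call has 1 to 5 rows; each row is the pose to reach, as a shift and turn from the pose measured when the call began; what a row does not reach only later rows make up. A row lasts 1/12 s, in which the tool goes at most 41.7 mm and 7.16 degrees, less where a joint would pass 70% of its speed; a pose out of reach is approached as far as the arm can. A call with a gripper value outside its range is refused whole. "fingers" is the gripper command: -1 is shut, 1 is fully open, values between are in proportion, set as the call begins (left out, the last holds). The fingers move at their own pace and stop on an object; "squeeze" is the grip in N (left out, the last holds). Time passes only in rows, so rows that repeat a pose let the fingers close. It gives the time, the measured TCP pose, the force and the opening at its end, in the units of the state.
- robot.observe(): the state, without advancing time (a new reading comes with each control period).
- robot.snapshot(name): name is "scene" or "top" or "wrist"; returns the picture (420x560x3 uint8, blue, green, red); there is no depth.
- robot.calibration(name): a dict with "fx", "fy", "cx", "cy" (pixels), "xyz" and "orientation" of the camera in the world; the wrist camera has in their place "mount" (4x4, takes a point from camera to tool coordinates, whose origin is the TCP and whose axes are the flange's). Camera axes: x right, y up, looking along -z (the intrinsics and any distortion apply to the point x, -y, -z); pixel columns grow to the right and rows downward; lengths in mm; the calibration is good to about 2 mm. A picture is of the moment at which its call begins: read the wrist's pose just before it. calibration takes no time and is no camera call.
- robot.finish_job(): hands the job in, once; it reports no verdict.
Trained networks look in the newest picture that a camera, given by its name, has taken for a name from the list of things; names that differ only in an ending like _2 or _b are one class to them, and where a whole thing is asked for, a point or a joint stands for the part that bears it (a point fixed in the world has none). Each returns a list of dicts, best first, with "p" (0 to 1); they miss things now and then, are a little off and sometimes report something else, mostly with a low value. They report only what shows in the picture. A call takes as long as a camera call.
- robot.spot_in(name, camera): "location" ([column, row] in pixels, amid what is visible of it).
- robot.trace(name, camera): "pixels" (420x560 bool, what is visible of it) and "location" ([column, row] in pixels, amid what is visible of it).
The state is a dict: "t": time; "joints": joint angles; "joint_velocities": joint speeds; "joint_torque": joint torques, N m; "ee_pos": TCP position; "ee_rot": TCP orientation; "ft_force": force on the tool from outside, world axes, zero at the start; "torque": the same for the moment, N m; "finger_gap": finger opening in mm.
Only numpy, scipy, OpenCV 4.12 (cv2) and the standard library are available. Lean on these libraries where they do the work, as an engineer would, in place of code of your own. Each camera call takes 0.05 s, during which the arm holds its last target.

TASK

First swing the latch on the coolant tank's filler hatch fully shut into its catch; then take the gauge rod from its wooden stand by its grip and, keeping hold of it, push it down the tank's slanting dip tube until its collar stops on the mouth. Draw it out again and finish still holding it in the gripper, still and level in the air for reading, the whole rod at least 20 cm above the worktop and touching nothing else, with the latch still shut. Leave the jar, the solder spool and the roll of copper foil where they are.

Things in the scene. Friction and masses are not known exactly. Their poses are not given: they have to be found in the camera images.
- tank: Fixed grey sheet-metal coolant tank, 120 mm (x) by 180 mm (y), top 90 mm high. Origin on the worktop; the tank body spans x -60 to 60, y -120 to 60 mm of its own axes. On top, at (0, -60) mm, is a round hatch of 64 mm diameter, crossed by the latch; a small C-shaped catch stands at (-45, -50) mm, top 115 mm high. The dip tube rises from the +y end. A 22 mm brass drain plug sticks out of the -x side near the bottom.
- tube_mouth (a point): Centre of the flared rim of the brass dip tube (tank axes: 0, 110, 125 mm). Its z axis is the tube's axis pointing out of the mouth: towards the tank's +y and 35 degrees above level. Rim 28 mm outside, flare 22 mm wide at the rim narrowing within 12 mm to a round bore of 13 mm, tube 125 mm long, outside 19 mm.
- latch (a joint): Swing latch, a flat steel bar 14 mm wide and 5 mm thick on an upright pivot at tank axes (45, -60) mm, its top 109 mm above the worktop. 0 = shut: the bar points to the tank's -x and lies in its catch, against a firm stop there. Positive = open in rad, turning anticlockwise from above: at 1.57 the bar points to the tank's -y. It stays where it is left and takes about 1.5 N at the knob to move.
- latch_knob (a point): Middle of the upright round steel post near the free end of the latch, 12 mm in diameter, 36 mm high (from 109 to 145 mm above the worktop), 103 mm from the pivot.
- gauge_rod: Loose gauge rod, 0.09 kg, lying level in its stand at the start. Origin at the middle of its square dark-wood grip, 16 by 16 mm and 90 mm long (y -45 to 45 mm). Its y axis runs along the rod, the tip at -y. In front of the grip a round steel collar of 30 mm diameter and 8 mm thickness, then a round steel stem of 8 mm diameter, 110 mm long with a chamfered end and four scribed rings.
- rod_collar (a point): Centre of the collar's front face, which stops on the tube's rim: 53 mm from the middle of the grip, towards the tip.
- rod_tip (a point): End of the stem: 163 mm from the middle of the grip, 110 mm in front of the collar face.
- stand: Fixed light-wood stand, base 56 by 160 mm, with two upright forks 44 mm wide that carry the rod: one under the rear end of the grip (36 mm behind its middle, 12 mm thick, top 59 mm), one under the stem (88 mm in front of the grip's middle, top 63 mm). Origin on the worktop below the middle of the grip; the rod's axis lies 55 mm high along the stand's y axis, tip at -y. Lift the rod straight up.
- pin_jar: Bystander: upright round glass jar, 44 mm in diameter, 105 mm high, origin under its middle.
- solder_spool: Bystander: spool of solder, 55 x 66 mm, 42 mm high, origin under its middle.
- copper_foil: Bystander: roll of copper foil tape lying flat, 72 mm in diameter, 10 mm high, origin under its middle.

How it is judged (in metres and radians):
On the way, in this order (a step that is already met when the one before it is completed fails the run):
1. the latch is swung fully shut into its catch (value of joint latch below 0.06 rad), for 0.2 s.
2. the held gauge rod is in the dip tube with its collar stopped on the mouth (latch still shut) (z of rod_collar in the frame of tube_mouth between -0.005 and 0.005 m and distance between rod_collar and tube_mouth below 0.01 m and angle between the y axis of gauge_rod and the z axis of tube_mouth, either way round below 0.12 rad and contact force between the fingers and gauge_rod above 0.5 N and value of joint latch below 0.06 rad), for 0.2 s.
At the end, for the whole second after the job is handed in: Latch within 0.06 rad of shut; the rod held in the fingers (over 1 N), still, within 8 degrees of level, its grip and its tip both more than 180 mm above the worktop, the tip more than 50 mm from the tube's mouth, touching neither tank nor stand (value of joint latch below 0.06 rad and angle between gauge_rod's own y axis and vertical between 1.431 and 1.711 rad and height (world z) of each of gauge_rod, rod_tip above 0.18 m and distance between rod_tip and tube_mouth above 0.05 m and contact force between the fingers and gauge_rod above 1 N and contact force between gauge_rod and tank below 0.05 N and contact force between gauge_rod and stand below 0.05 N and linear speed of gauge_rod below 0.03 m/s and angular speed of gauge_rod below 0.2 rad/s); the arm keeps its last pose, push and grip.
It fails at once if the pin jar is moved by more than 25 mm (distance of pin_jar from where it was at the start of the episode above 0.025 m).
It fails at once if the solder spool is moved by more than 25 mm (distance of solder_spool from where it was at the start of the episode above 0.025 m).
It fails at once if the copper foil is moved by more than 25 mm (distance of copper_foil from where it was at the start of the episode above 0.025 m).
It also fails if it takes over 72 s, if anything falls off the work surface, if the arm or the gripper's body presses on something with over 40 N, if the wrist force passes 120 N, or if a joint passes its speed limit or range.

## Working session

There is one attempt and no reset: what is moved stays moved. The work goes in short steps, Python scripts to look and compute and a tool call to move; the robot and the scene stay as the last step left them, time stands still between calls to the robot, and variables do not carry over. Pictures are saved under pics/ and viewed, and the job is handed in when it is done.

Besides the shell and the picture viewer there is one more tool, called after "Call:" by a JSON object that holds its "api" and its "payload", one argument or row to a line. jog_arm: Moves the arm, as the interface text tells. Its arguments: {"type":"object","properties":{"steps":{"type":"array"},"fingers":{"type":"number"},"squeeze":{"type":"number"}},"required":["steps"]}

I'll start by looking at the scene.

```bash
mkdir -p pics; ls
python3 - <<'E'
from rig import robot
import cv2
s=robot.observe(); print(s)
print(robot.finger_overhang)
for n in ("scene","top","wrist"):
    im=robot.snapshot(n); cv2.imwrite(f"pics/{n}0.png",im); print(n,robot.calibration(n))
E
```

```text
pics
{'t': 0.0, 'joints': array([ 1.11119854,  0.38387725,  0.04382104,  1.59960815, -0.01791284,
        1.16118797, -0.04988405]), 'joint_velocities': array([ 0.00076881,  0.00176627, -0.0016995 , -0.00123242, -0.00061438,
        0.00015833,  0.00094964]), 'joint_torque': array([ 2.64271830e-04, -4.33461535e+01,  1.02425504e+00, -2.49508685e+01,
        1.04795155e-02,  1.14408290e-02,  2.16353988e-05]), 'ee_pos': array([ 229.75990042, -607.07551782,  251.84374926]), 'ee_rot': array([-3.13890735e+00,  1.29667499e-04,  3.61899964e-01]), 'ft_force': array([ 0.26326413,  0.69623592, -0.00440536]), 'torque': array([0.0093202 , 0.0446413 , 0.00791648]), 'finger_gap': 85.38994371131099}
22.0
scene {'fx': 509.6764855655779, 'fy': 509.6764855655779, 'cx': 276.73722096964696, 'cy': 206.26951880693187, 'xyz': array([-210.2503482 ,  604.8178715 ,  912.99310586]), 'orientation': array([ 0.88191391,  0.01915953, -2.34788203])}
top {'fx': 430.6062092035635, 'fy': 430.6062092035635, 'cx': 279.0775929317363, 'cy': 203.85184676686526, 'xyz': array([ 340.1524141 ,  -54.2323073 , 1002.95735652]), 'orientation': array([ 1.86586699e-01,  6.76821630e-05, -1.57287424e+00])}
wrist {'fx': 303.209182509443, 'fy': 303.209182509443, 'cx': 283.1706849818227, 'cy': 204.31516184601463, 'mount': array([[ 3.13699835e-04,  9.56399461e-01,  2.92061591e-01,
         7.49893194e+01],
       [ 9.99999879e-01, -1.89684641e-04, -4.52937030e-04,
         5.93332630e-01],
       [-3.77789134e-04,  2.92061698e-01, -9.56399405e-01,
        -1.20450487e+02],
       [ 0.00000000e+00,  0.00000000e+00,  0.00000000e+00,
         1.00000000e+00]])}
```

View pics/scene0.png

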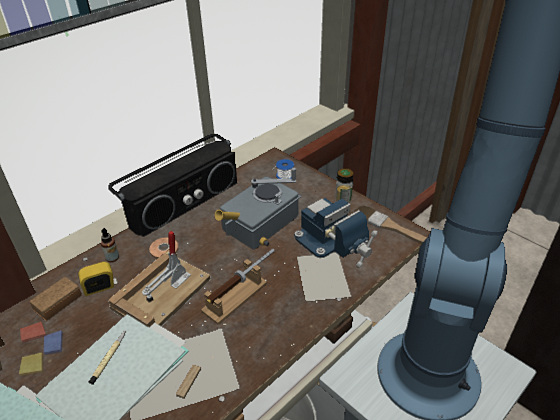

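View pics/top0.png

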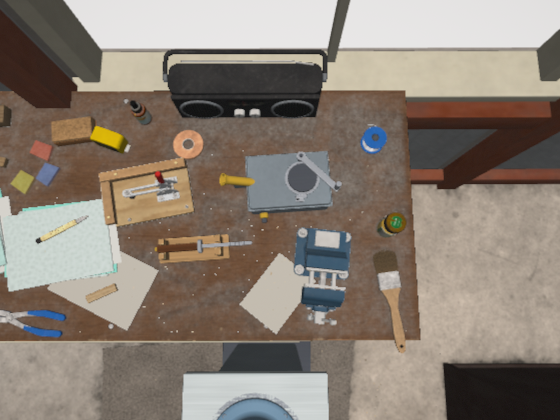

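View pics/wrist0.png

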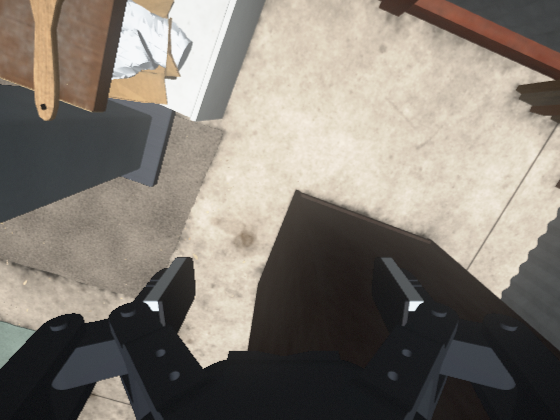

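```bash
cat > h.py <<'E'
import numpy as np, cv2
from scipy.spatial.transform import Rotation as R
from rig import robot
def cam(n,s=None):
    c=robot.calibration(n)
    if 'mount' in c:
        s=s or robot.observe()
        T=np.eye(4);T[:3,:3]=R.from_euler('xyz',s['ee_rot']).as_matrix();T[:3,3]=s['ee_pos']
        M=T@c['mount']; Rm,t=M[:3,:3],M[:3,3]
    else:
        Rm=R.from_euler('xyz',c['orientation']).as_matrix();t=np.array(c['xyz'])
    return c,Rm,t
def proj(C,P):
    c,Rm,t=C;p=(np.atleast_2d(P)-t)@Rm
    return np.c_[c['cx']+c['fx']*p[:,0]/-p[:,2],c['cy']-c['fy']*p[:,1]/-p[:,2]]
def back(C,uv,z):
    c,Rm,t=C;uv=np.atleast_2d(uv)
    d=np.c_[(uv[:,0]-c['cx'])/c['fx'],-(uv[:,1]-c['cy'])/c['fy'],-np.ones(len(uv))]@Rm.T
    return t+d*((z-t[2])/d[:,2])[:,None]
E
python3 - <<'E'
from h import *
for n in ("scene","top"):
    C=cam(n)
    for o,z in (("tank",60),("tube_mouth",125),("latch",109),("latch_knob",127),("gauge_rod",55),("rod_collar",55),("rod_tip",55),("stand",20),("pin_jar",50),("solder_spool",21),("copper_foil",10)):
        r=robot.spot_in(o,n)
        for q in r[:2]: print(n,o,round(q['p'],2),np.round(q['location'],1),np.round(back(C,q['location'],z)[0],1))
print(robot.observe()['t'])
E
python3 - <<'E'
import cv2
a=cv2.imread('pics/top0.png')[90:290,90:430]; cv2.imwrite('pics/topz.png',cv2.resize(a,None,fx=2.3,fy=2.3,interpolation=cv2.INTER_CUBIC))
a=cv2.imread('pics/scene0.png')[140:330,190:370]; cv2.imwrite('pics/scenez.png',cv2.resize(a,None,fx=3,fy=3,interpolation=cv2.INTER_CUBIC))
E
```

```text
scene tank 0.69 [262.  212.8] [548.3 -64.7  60. ]
scene tube_mouth 0.72 [222.7 216.9] [546.7  62.  125. ]
scene latch 0.59 [275.9 179.3] [ 578.6 -146.3  109. ]
scene latch_knob 0.59 [277.7 180.4] [ 554.2 -129.4  127. ]
scene gauge_rod 0.67 [230.2 287.1] [416.8 156.5  55. ]
scene rod_collar 0.69 [233.8 281.6] [423.5 140.1  55. ]
scene rod_tip 0.76 [231.1 282.8] [425.1 146.7  55. ]
scene stand 0.66 [236.6 298. ] [407.2 149.2  20. ]
scene pin_jar 0.72 [344.6 180.1] [ 493.9 -333.8   50. ]
scene solder_spool 0.67 [282.7 166.5] [ 696.8 -288.7   21. ]
scene copper_foil 0.54 [159.4 246.2] [684.9 170.4  10. ]
top tank 0.82 [284.2 182.7] [566.6 -66.2  60. ]
top tube_mouth 0.79 [236.  179.6] [557.8  35.7 125. ]
top latch 0.83 [318.1 173.5] [ 574.9 -138.2  109. ]
top latch_knob 0.6 [319.6 170.9] [ 575.8 -139.8  127. ]
top gauge_rod 0.61 [197.7 244.2] [429.1 124.8  55. ]
top rod_collar 0.85 [194.2 244.4] [428.7 132.5  55. ]
top rod_tip 0.57 [188.6 245.8] [425.6 144.7  55. ]
top rod_tip 0.39 [390.3 225.8] [ 469.  -301.2   55. ]
top stand 0.82 [196.1 251. ] [416.9 134.5  20. ]
top pin_jar 0.68 [390.  223.8] [ 474.2 -302.1   50. ]
top solder_spool 0.61 [374.5 137.2] [ 687.2 -283.    21. ]
top copper_foil 0.81 [182.6 143.8] [675.4 177.7  10. ]
1.25
```

View pics/topz.png

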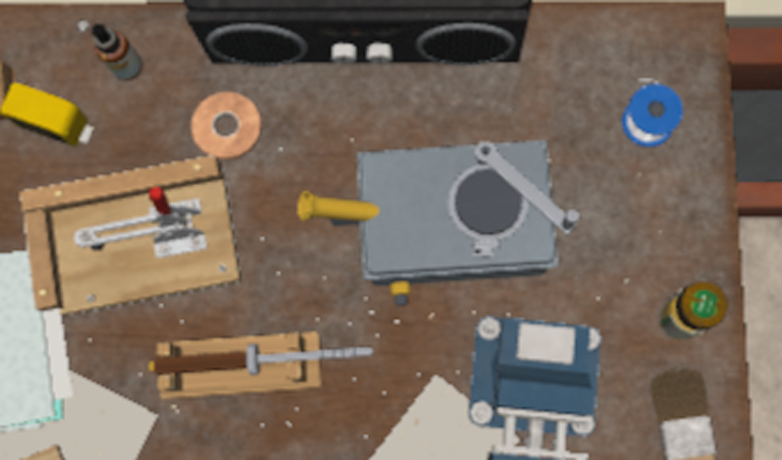

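View pics/scenez.png

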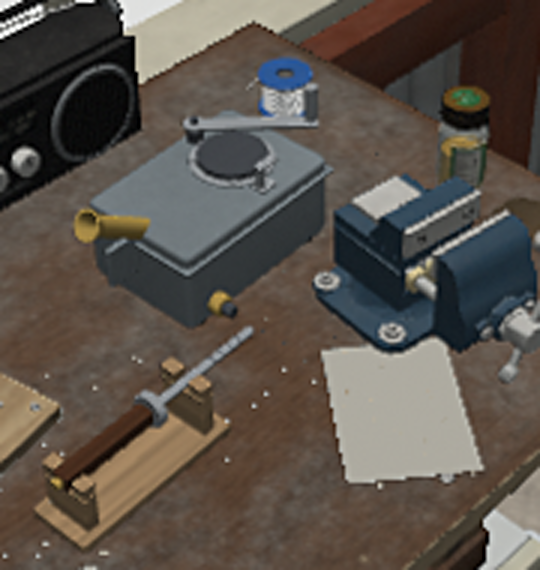

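```bash
cat > fit.py <<'E'
from h import *
from scipy.optimize import least_squares
T=lambda u,v:(u/2.3+90,v/2.3+90); S=lambda u,v:(u/3+190,v/3+140)
tk={'mouth':(0,110,125),'pivot':(45,-60,109),'catch':(-45,-50,113),'hatch':(0,-60,94),'c1':(60,60,90),'c2':(60,-120,90)}
ot={'mouth':T(305,206),'pivot':T(486,152),'catch':T(484,245),'hatch':T(490,200),'c1':T(358,155),'c2':T(548,142)}
os_={'mouth':S(84,225),'pivot':S(193,125),'catch':S(264,182),'hatch':S(232,155),'c2':S(240,115)}
os_.pop('c2')
CT,CS=cam('top'),cam('scene')
def w(p,P): 
    x,y,a=p[:3];P=np.atleast_2d(P).astype(float);return np.c_[x+np.cos(a)*P[:,0]-np.sin(a)*P[:,1],y+np.sin(a)*P[:,0]+np.cos(a)*P[:,1],P[:,2]]
def f(p,full=False):
    r={}
    for C,o,n in ((CT,ot,'t'),(CS,os_,'s')):
        for k in o: r[n+k]=proj(C,w(p,tk[k]))[0]-o[k]
    a=p[3];k=(45-103*np.cos(a),-60-103*np.sin(a),145)
    r['tk']=proj(CT,w(p,k))[0]-T(566,213); r['sk']=proj(CS,w(p,k))[0]-S(312,87)
    return r if full else np.concatenate(list(r.values()))
if __name__=='__main__':
    s=least_squares(f,[560,-70,0,.9],loss='soft_l1')
    print(s.x); 
    for k,v in f(s.x,True).items(): print(k,np.round(v,1))
    p=s.x;print('mouth',w(p,tk['mouth']),'pivot',w(p,tk['pivot']),'knob',w(p,(45-103*np.cos(p[3]),-60-103*np.sin(p[3]),145)),'shut',w(p,(-58,-60,145)))
    # rod
    for n,C,pts in (('t',CT,[T(152,366),T(252,359),T(370,351)]),('s',CS,[S(58,480),S(150,405),S(250,331)])):
        print(n,[np.round(back(C,q,55)[0],1) for q in pts])
E
python3 fit.py
```

```text
[ 5.65091342e+02 -4.55691110e+01  6.60096103e-02  7.32072623e-01]
tmouth [-0.2  0.1]
tpivot [-0.1 -0.1]
tcatch [-0.6  0.1]
thatch [-0.6  0.9]
tc1 [ 0.3 -1.8]
tc2 [-1.  -1.5]
smouth [1.  0.2]
spivot [ 0.4 -0.8]
scatch [-0.4 -5.6]
shatch [0.1 0.4]
tk [2.5 1.9]
sk [-0.3  0. ]
mouth [[557.83555634  64.19132621 125.        ]] pivot [[ 613.95103964 -102.47016465  109.        ]] knob [[ 542.0486813  -176.22008576  145.        ]] shut [[ 511.1753575  -109.26421808  145.        ]]
t [array([418.5, 215.9,  55. ]), array([424.9, 120.6,  55. ]), array([432.4,   7.8,  55. ])]
s [array([421. , 212.4,  55. ]), array([428.6, 117. ,  55. ]), array([431.6,   8. ,  55. ])]
```

Call:
{"api": "jog_arm", "payload": {
  "steps": [
    [8,11,0,2],
    [16,22,0,5],
    [16,22,0,5],
    [16,22,0,5],
    [16,22,0,5]
  ],
  "fingers": -0.2,
  "squeeze": 20
}}

```text
t: 1.67
ee_pos: [353.5, -437.9, 253.5]
ee_rot: [3.141, -0.0, 0.449]
ft_force: [1.0, -0.6, 0.2]
finger_gap: 34.0
```

Call:
{"api": "jog_arm", "payload": {
  "steps": [
    [16,22,0,5],
    [16,22,0,5],
    [16,22,0,5],
    [16,22,0,5],
    [16,22,0,5]
  ]
}}

```text
t: 2.08
ee_pos: [475.9, -269.2, 253.9]
ee_rot: [3.14, -0.0, 0.536]
ft_force: [1.5, -0.3, -0.2]
finger_gap: 34.1
```

Call:
{"api": "jog_arm", "payload": {
  "steps": [
    [6.6,9.3,0,3],
    [6.6,9.3,0,3],
    [6.6,9.3,0,3],
    [6.6,9.3,0,3]
  ]
}}

```text
t: 2.42
ee_pos: [546.7, -165.8, 254.7]
ee_rot: [-3.141, -0.007, 0.602]
ft_force: [0.8, 2.4, 0.7]
finger_gap: 34.6
```

Run:
```python
from h import *
s=robot.observe(); print(s['t'],s['ee_pos'],s['ee_rot'],s['joints'])
im=robot.snapshot('wrist'); C=cam('wrist',s)
cv2.imwrite('pics/w1.png',im)
for o in('latch_knob','tank','latch'):
    for q in robot.spot_in(o,'wrist')[:2]: print(o,q['p'],q['location'],back(C,q['location'],145)[0])
for P in ((542,-176,145),(614,-102.5,109),(558,64,125)): print(proj(C,P))
```

```text
2.4167 [ 546.7463863  -165.80897786  254.67017466] [-3.14122251 -0.00739927  0.60206268] [ 0.49380053  0.25099075 -0.31043312  1.7791656   0.07825843  1.11924203
 -0.8100697 ]
latch_knob 0.89 [279.9, 146.2] [ 587.7025     -135.59329417  145.        ]
tank 0.56 [209.2, 105.8] [582.54036867 -77.15085417 145.        ]
latch 0.45 [78.7, 41.1] [568.31091197  17.86795826 145.        ]
[[289.29046753 222.14497749]]
[[265.24035078  92.25052545]]
[[31.74368118 20.57614414]]
```

View pics/w1.png

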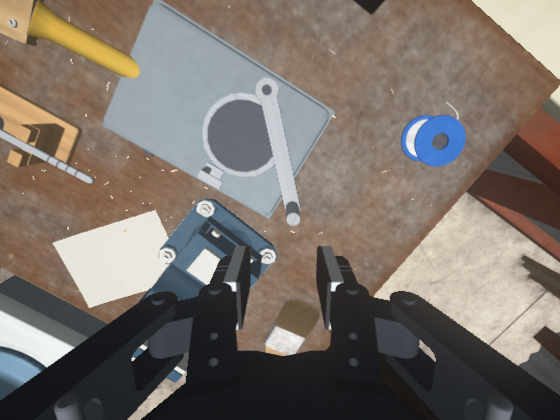

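Call:
{"api": "jog_arm", "payload": {
  "steps": [
    [-0.2,-1.2,0,6],
    [-0.2,-1.2,0,6],
    [-0.2,-1.2,-4,6],
    [-0.2,-1.2,-7,6],
    [-0.2,-1.2,-7,6]
  ]
}}

```text
t: 3.03
ee_pos: [533.2, -190.1, 177.3]
ee_rot: [-3.133, 0.008, 0.685]
ft_force: [-1.5, 0.5, -0.8]
finger_gap: 34.2
```

Run:
```python
from h import *
s=robot.observe(); print(s['t'],s['ee_pos'],s['ee_rot'],s['ft_force'])
im=robot.snapshot('wrist'); C=cam('wrist',s)
cv2.imwrite('pics/w2.png',im)
```

```text
3.0333 [ 533.24132833 -190.11036165  177.28394146] [-3.13256884  0.00844964  0.68537144] [-1.48563114  0.45760193 -0.80511206]
```

View pics/w2.png

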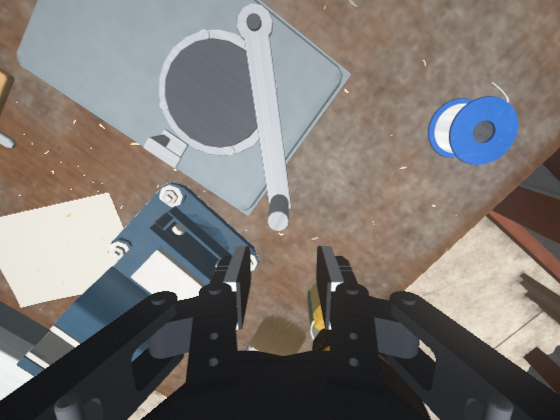

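Run:
```python
from h import *
s=robot.observe(); print(s['t'],s['ee_pos'],s['ee_rot'],s['ft_force'])
C=cam('wrist',s); im=robot.snapshot('wrist'); s2=robot.observe(); print(s2['ee_pos'],s2['ee_rot'])
C=cam('wrist',s);print(back(C,[278,221],145))
cv2.imwrite('pics/w3.png',im)
```

```text
3.0833 [ 535.21411146 -190.29331024  180.15021522] [-3.13604406  0.00604126  0.68636512] [ 0.57333682  0.40655431 -0.27299578]
[ 537.62974883 -190.49650305  182.7968863 ] [-3.14074227e+00  2.80580355e-03  6.87364830e-01]
[[ 547.37770831 -177.47034956  145.        ]]
```

View pics/w3.png

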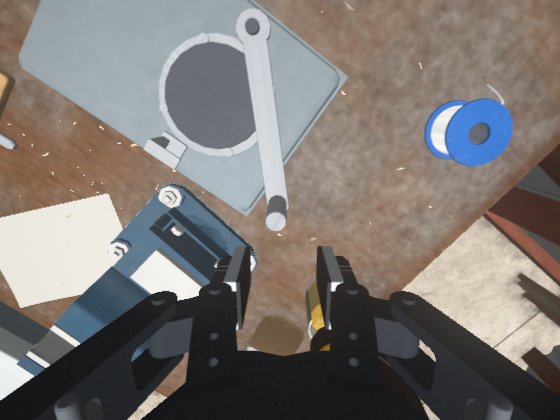

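Call:
{"api": "jog_arm", "payload": {
  "steps": [
    [0.8,1.2,0,2],
    [0.8,1.2,0,2],
    [0.8,1.2,0,2],
    [0.8,1.2,0,2]
  ]
}}

```text
t: 3.47
ee_pos: [547.1, -178.1, 184.6]
ee_rot: [3.14, 0.001, 0.723]
ft_force: [-0.4, -0.7, 0.1]
finger_gap: 34.5
```

Run:
```python
from h import *
s=robot.observe(); print(s['t'],s['ee_pos'],s['ee_rot'],s['ft_force'])
im=robot.snapshot('wrist'); C=cam('wrist',s)
cv2.imwrite('pics/w4.png',im)
P=s['ee_pos']; print(proj(C,[P+[0,0,-19],(546,-178,145)]))
```

```text
3.4667 [ 547.05550828 -178.12750475  184.5838818 ] [3.13971120e+00 1.12497261e-03 7.23273052e-01] [-0.44681659 -0.73328673  0.14301926]
[[281.51035801 264.32996458]
 [280.24549936 248.23086227]]
```

View pics/w4.png

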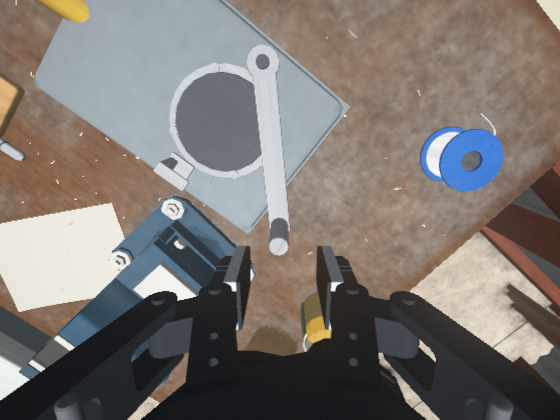

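Call:
{"api": "jog_arm", "payload": {
  "steps": [
    [-0.1,0,-2,0],
    [-0.1,0,-4.1,0],
    [-0.1,0,-4.1,0],
    [-0.1,0,-4.1,0]
  ]
}}

```text
t: 3.85
ee_pos: [544.4, -178.5, 142.4]
ee_rot: [-3.141, 0.003, 0.722]
ft_force: [0.2, 0.4, 0.5]
finger_gap: 34.1
```

Call:
{"api": "jog_arm", "payload": {
  "steps": [
    [-1.2,1.3,0,-6],
    [-2.1,2.7,0,-13],
    [-2.7,4.1,0,-19],
    [-3.1,5.6,0,-26],
    [-3.3,6.6,0,-32]
  ]
}}

```text
t: 4.27
ee_pos: [511.5, -112.5, 144.1]
ee_rot: [3.141, 0.002, 0.158]
ft_force: [0.5, -0.9, -1.3]
finger_gap: 34.0
```

Call:
{"api": "jog_arm", "payload": {
  "steps": [
    [0,0.8,0,-4],
    [0,1.2,0,-5],
    [0,1.5,0,-5],
    [0,1.5,0,-5],
    [0,1.5,0,-5]
  ]
}}

```text
t: 4.68
ee_pos: [512.3, -97.5, 144.7]
ee_rot: [3.141, 0.001, 0.071]
ft_force: [0.6, 0.3, -0.2]
finger_gap: 33.7
```

Run:
```python
from h import *
im=robot.snapshot('wrist'); s=robot.observe(); print(s['t'],s['ee_pos'],s['ee_rot'],s['ft_force'])
cv2.imwrite('pics/w5.png',im)
```

```text
4.7333 [512.0211721  -97.66487449 144.47646429] [3.14124240e+00 1.09034644e-03 7.09154649e-02] [-0.11589217  0.20211764 -0.20020198]
```

View pics/w5.png

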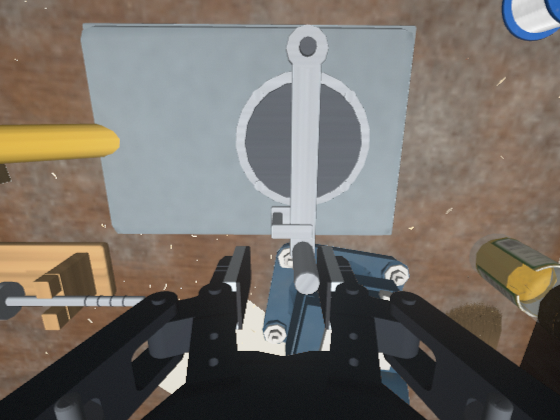

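Call:
{"api": "jog_arm", "payload": {
  "steps": [
    [0,0.3,0,0],
    [0,0.6,0,0],
    [0,0.8,0,0],
    [0,0.8,0,0]
  ]
}}

```text
t: 5.07
ee_pos: [512.0, -96.2, 144.4]
ee_rot: [3.134, 0.001, 0.067]
ft_force: [0.4, -9.6, -1.6]
finger_gap: 34.3
```

Call:
{"api": "jog_arm", "payload": {
  "steps": [
    [0,0.7,0,0],
    [0,0.7,0,0],
    [0,0.7,0,0]
  ]
}}

```text
t: 5.32
ee_pos: [512.0, -96.1, 144.3]
ee_rot: [3.126, 0.0, 0.063]
ft_force: [0.9, -10.9, -2.4]
finger_gap: 34.3
```

Call:
{"api": "jog_arm", "payload": {
  "steps": [
    [0,-1.0,0,0],
    [0,-1.0,0,0],
    [0,-1.0,4,0],
    [0,-1.0,8,0],
    [0,-1,11,0]
  ]
}}

```text
t: 5.73
ee_pos: [512.7, -105.1, 256.6]
ee_rot: [3.127, -0.001, 0.064]
ft_force: [1.3, -1.0, 0.2]
finger_gap: 34.1
```

Run:
```python
from h import *
robot.snapshot('top');robot.snapshot('top');robot.snapshot('top')
s=robot.observe(); print(s['t'],s['ee_pos'],s['ee_rot'],s['ft_force'],s['joints'])
im=robot.snapshot('wrist');C=cam('wrist',s)
cv2.imwrite('pics/w6.png',im)
print(proj(C,[(614,-102.5,109),(511.2,-109.3,145),(558,64,125)]))
```

```text
5.8833 [ 514.65148969 -105.27239381  257.96016461] [ 3.12549409 -0.00732476  0.06386174] [-0.07987285  0.25013224  0.07042702] [ 0.33297512  0.14964553 -0.23709971  1.88842998  0.05584828  1.09843563
 -1.43357939]
[[283.96307919  82.67494175]
 [284.96332615 214.21923055]
 [ 75.55521258 140.05194008]]
```

View pics/w6.png

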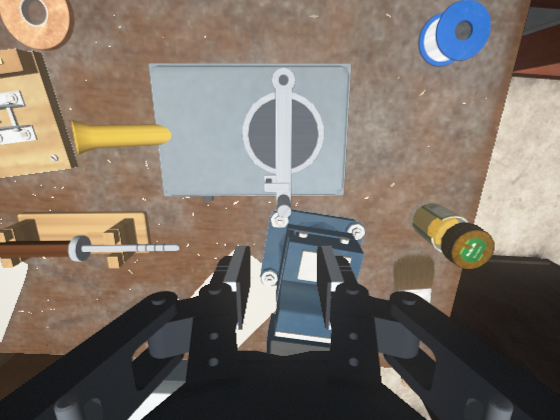

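Call:
{"api": "jog_arm", "payload": {
  "steps": [
    [-2,4,0,7],
    [-4,8,0,14],
    [-6,12,0,21],
    [-8,16,0,28],
    [-9,20,0,35]
  ],
  "fingers": 0.2
}}

```text
t: 6.35
ee_pos: [422.7, 84.2, 253.2]
ee_rot: [3.129, 0.002, 0.68]
ft_force: [0.6, 0.3, 0.2]
finger_gap: 51.6
```

Call:
{"api": "jog_arm", "payload": {
  "steps": [
    [-0.5,2,0,7],
    [-0.7,4,0,14],
    [-0.7,6,0,21],
    [-0.7,7,0,28],
    [-0.7,7,0,35]
  ]
}}

```text
t: 6.77
ee_pos: [413.6, 157.4, 251.5]
ee_rot: [3.133, 0.002, 1.303]
ft_force: [0.4, -0.8, 2.0]
finger_gap: 51.2
```

Call:
{"api": "jog_arm", "payload": {
  "steps": [
    [0,0,0,7],
    [0,0,0,14],
    [0,0,0,20],
    [0,0,0,20],
    [0,0,0,20]
  ]
}}

```text
t: 7.18
ee_pos: [412.4, 157.3, 249.9]
ee_rot: [3.136, 0.003, 1.649]
ft_force: [-0.5, -0.0, -0.4]
finger_gap: 51.2
```

Run:
```python
from h import *
robot.snapshot('top')
s=robot.observe(); print(s['t'],s['ee_pos'],s['ee_rot'],s['ft_force'],s['joints'])
im=robot.snapshot('wrist');C=cam('wrist',s)
cv2.imwrite('pics/w7.png',im)
print(proj(C,[(419.7,214,55),(422.6,169,55),(433,8,55)]))
```

```text
7.2333 [412.67850781 157.26510348 250.22749415] [3.13545919e+00 2.58686627e-03 1.64947727e+00] [ 0.13131142 -1.13236907  0.34693885] [ 0.0742308   0.00688288 -0.53043906  2.05837     0.00927528  1.07255545
 -0.38191401]
[[292.63330793 129.73214413]
 [291.61481831 173.62496547]
 [288.59366033 304.6914468 ]]
```

View pics/w7.png

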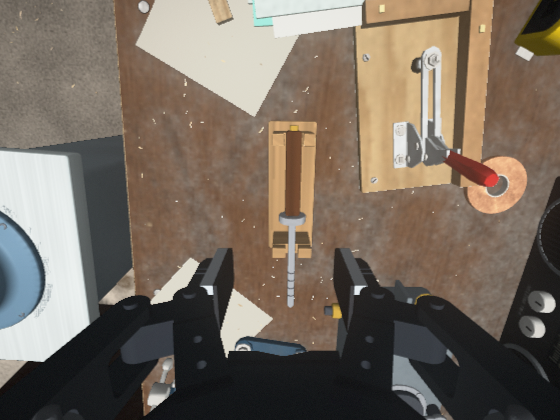

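Call:
{"api": "jog_arm", "payload": {
  "steps": [
    [1.1,1.2,0,-1],
    [1.1,1.2,-3,-1],
    [1.1,1.2,-7,-1],
    [1.1,1.2,-10,-1],
    [1.1,1.2,-10,-1]
  ]
}}

```text
t: 7.7
ee_pos: [418.7, 167.0, 144.6]
ee_rot: [-3.135, 0.006, 1.631]
ft_force: [-1.4, -1.0, -0.4]
finger_gap: 51.2
```

Run:
```python
from h import *
robot.snapshot('top')
s=robot.observe(); print(s['t'],s['ee_pos'],s['ee_rot'],s['ft_force'])
im=robot.snapshot('wrist');C=cam('wrist',s)
cv2.imwrite('pics/w8.png',im)
print(proj(C,[(421,214,55),(424,169,55),(434.4,8,55)]))
```

```text
7.75 [420.70632688 167.98130297 147.45747832] [-3.13955839  0.00430914  1.63164838] [-0.18308924 -0.41271189  0.34830183]
[[286.86646388 153.19635452]
 [286.97571478 214.31049883]
 [286.90902933 383.88017961]]
```

View pics/w8.png

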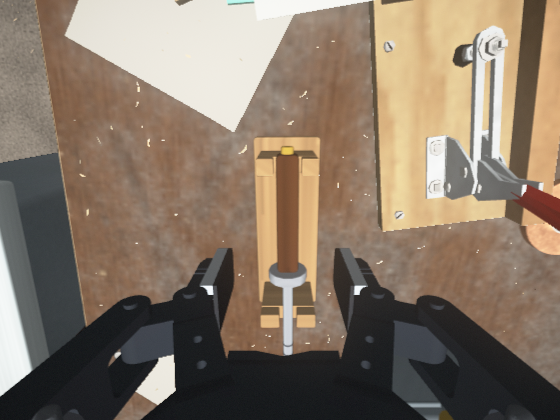

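Call:
{"api": "jog_arm", "payload": {
  "steps": [
    [0.2,0.1,-3,0],
    [0.2,0.1,-6,0],
    [0.2,0.1,-9,0],
    [0.2,0.1,-9,0],
    [0.2,0.1,-9,0]
  ]
}}

```text
t: 8.22
ee_pos: [425.6, 170.3, 60.8]
ee_rot: [3.138, 0.003, 1.631]
ft_force: [0.7, -0.6, 1.2]
finger_gap: 51.3
```

Run:
```python
from h import *
im=robot.snapshot('wrist')
s=robot.observe(); print(s['t'],s['ee_pos'],s['ee_rot'],s['ft_force']);C=cam('wrist',s)
cv2.imwrite('pics/w9.png',im)
print(proj(C,[(421,214,55),(424,169,55),(s['ee_pos'])]))
```

```text
8.2667 [426.81362446 170.91295295  61.96495461] [3.13482950e+00 1.77274112e-03 1.63109410e+00] [-0.31254611 -0.25792774  0.9759213 ]
[[273.9883756  186.01655422]
 [275.398428   278.48222531]
 [281.57646916 283.19913842]]
```

View pics/w9.png

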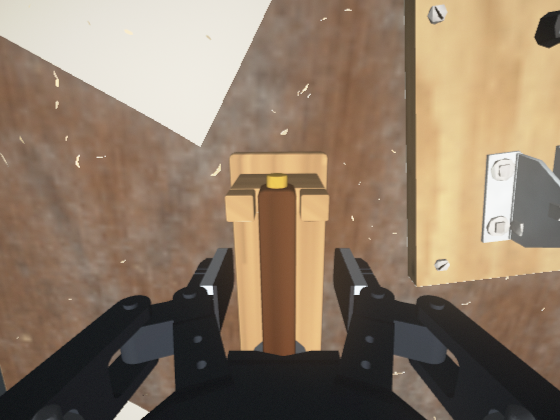

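Call:
{"api": "jog_arm", "payload": {
  "steps": [
    [-0.2,-0.1,-0.3,0],
    [-0.2,-0.1,-0.3,0],
    [-0.2,-0.1,-0.3,0],
    [-0.2,-0.1,-0.3,0]
  ]
}}

```text
t: 8.6
ee_pos: [425.8, 170.2, 60.3]
ee_rot: [3.132, 0.001, 1.631]
ft_force: [-0.4, 0.6, -0.4]
finger_gap: 51.1
```

Call:
{"api": "jog_arm", "payload": {
  "steps": [
    [0,0,0,0],
    [0,0,0,0],
    [0,0,0,0],
    [0,0,0,0],
    [0,0,0,0]
  ],
  "fingers": -1,
  "squeeze": 25
}}

```text
t: 9.02
ee_pos: [425.1, 170.1, 60.5]
ee_rot: [3.134, 0.003, 1.632]
ft_force: [-2.8, -0.4, 5.9]
finger_gap: 15.7
```

Call:
{"api": "jog_arm", "payload": {
  "steps": [
    [0,0,2,0],
    [0,0,5,0],
    [0,0,9,0],
    [0,0,13,0],
    [0,0,15,0]
  ]
}}

```text
t: 9.43
ee_pos: [426.8, 171.3, 214.7]
ee_rot: [3.128, 0.001, 1.632]
ft_force: [1.1, 0.1, -1.4]
finger_gap: 15.5
```

Run:
```python
from h import *
a=robot.snapshot('scene');im=robot.snapshot('wrist');t=robot.snapshot('top')
s=robot.observe(); print(s['t'],s['ee_pos'],s['ee_rot'],s['ft_force'],s['finger_gap'])
cv2.imwrite('pics/w10.png',np.vstack([np.hstack([cv2.resize(a[120:330,170:370],(400,420)),cv2.resize(t[90:290,130:330],(400,400))[:420] if 0 else cv2.resize(t[90:290,130:330],(400,420))])]))
cv2.imwrite('pics/w10w.png',im)
```

```text
9.5833 [426.31448682 170.51112731 212.26318353] [3.12932160e+00 1.99307278e-03 1.63143730e+00] [-0.205279   -0.63519668 -1.63698466] 15.48021356309981
```

View pics/w10.png

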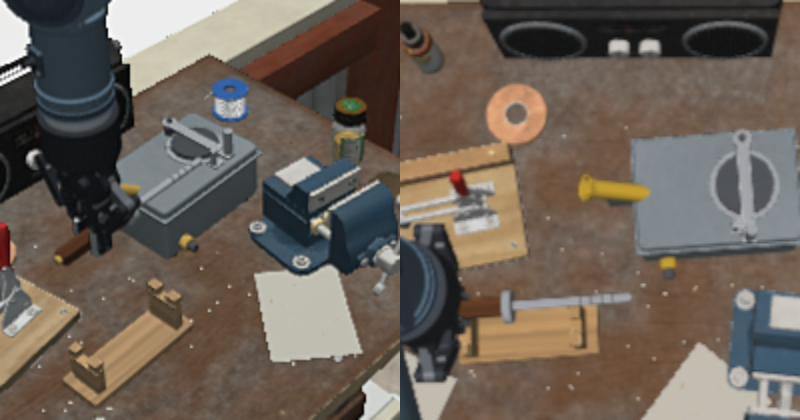

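View pics/w10w.png

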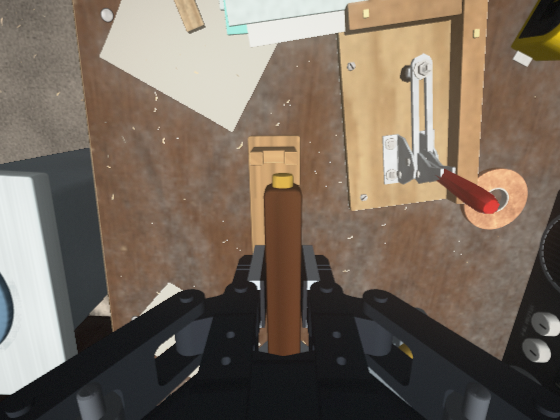

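```bash
python3 - <<'E'
from h import *
CT,CS=cam('top'),cam('scene')
def tri(a,b):
    r=[]
    for C,uv in((CT,a),(CS,b)):
        p0=back(C,uv,0)[0];d=p0-C[2];d/=np.linalg.norm(d);r.append((C[2],d))
    A=sum(np.eye(3)-np.outer(d,d) for _,d in r);B=sum((np.eye(3)-np.outer(d,d))@o for o,d in r)
    x=np.linalg.solve(A,B);return x,[np.linalg.norm(np.cross(x-o,d)) for o,d in r]
print('handle tip',tri((157.5,173),(171,234)))
print(tri((160,182),(173,255)))
print('mouth',tri((305/2.3+90,206/2.3+90),(84/3+190,225/3+140)))
E
python3 - <<'E'
import cv2
a=cv2.imread('pics/top0.png')[150:230,90:260]; cv2.imwrite('pics/topz2.png',cv2.resize(a,None,fx=4.5,fy=4.5,interpolation=cv2.INTER_CUBIC))
a=cv2.imread('pics/scene0.png')[200:330,100:260]; cv2.imwrite('pics/scenez2.png',cv2.resize(a,None,fx=4.5,fy=4.5,interpolation=cv2.INTER_CUBIC))
E
```

```text
handle tip (array([566.55997071, 194.69399546, 144.73557955]), [np.float64(0.8727687240223709), np.float64(0.872768724022535)])
(array([560.59479919, 203.98038471,  89.55148901]), [np.float64(1.2843938803363495), np.float64(1.2843938803365214)])
mouth (array([559.0059202 ,  64.6807403 , 124.88168541]), [np.float64(1.2713565101500697), np.float64(1.271356510150004)])
```

View pics/topz2.png

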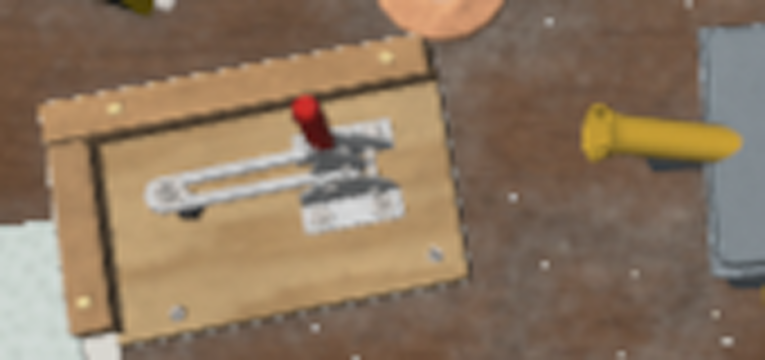

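View pics/scenez2.png

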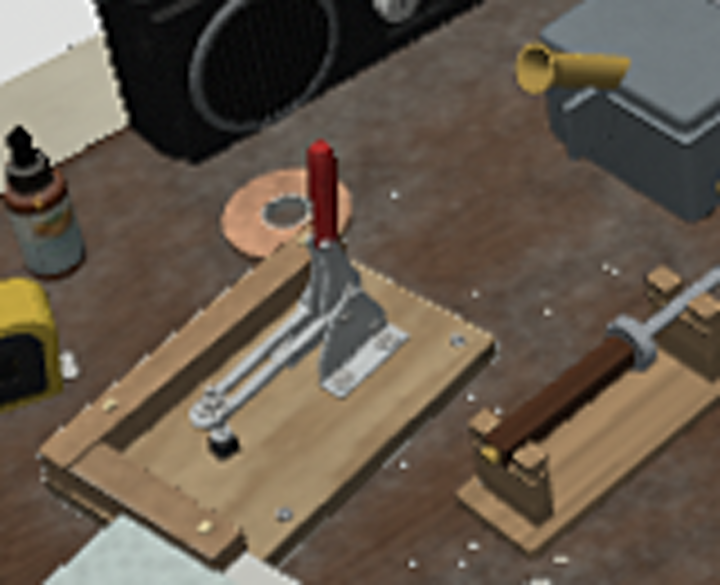

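Call:
{"api": "jog_arm", "payload": {
  "steps": [
    [1,-4,0,-7],
    [2,-8,0,-14],
    [3,-12,0,-21],
    [4,-16,0,-28],
    [5,-19.1,0,-35]
  ]
}}

```text
t: 10.0
ee_pos: [474.2, -24.4, 209.5]
ee_rot: [3.133, 0.006, 1.012]
ft_force: [0.1, 0.1, -1.3]
finger_gap: 15.8
```

Call:
{"api": "jog_arm", "payload": {
  "steps": [
    [0,0,0,-7],
    [0,0,0,-14],
    [0,0,0,-21],
    [0,0,0,-28],
    [0,0,0,-35]
  ]
}}

```text
t: 10.42
ee_pos: [472.0, -24.6, 206.5]
ee_rot: [3.136, 0.011, 0.395]
ft_force: [-0.4, -0.8, -1.1]
finger_gap: 15.3
```

Call:
{"api": "jog_arm", "payload": {
  "steps": [
    [0,0,-1,-7],
    [0,0,-3,-14],
    [0,0,-5,-19],
    [0,0,-7,-19],
    [0,0,-7,-19]
  ]
}}

```text
t: 10.83
ee_pos: [466.1, -24.6, 130.3]
ee_rot: [3.137, 0.025, 0.064]
ft_force: [-0.8, 0.0, -1.5]
finger_gap: 15.6
```

Run:
```python
from h import *
a=robot.snapshot('scene');im=robot.snapshot('wrist');t=robot.snapshot('top');robot.snapshot('top')
s=robot.observe(); print(s['t'],s['ee_pos'],s['ee_rot'],s['ft_force'],s['finger_gap'])
cv2.imwrite('pics/w11.png',np.hstack([cv2.resize(a[120:330,170:370],(400,420)),cv2.resize(t[110:310,170:370],(400,420))]))
cv2.imwrite('pics/w11w.png',im)
C=cam('wrist',s);print(proj(C,[(505.2,14.4,90),(515,-135,90)]))
```

```text
11.0333 [472.16042827 -24.51040495 136.57283312] [3.1359073  0.01151815 0.06348948] [-0.46236984  0.42908097 -1.89322963] 15.311159119052604
[[216.5417139  184.5308982 ]
 [481.75292108 183.72161369]]
```

View pics/w11.png

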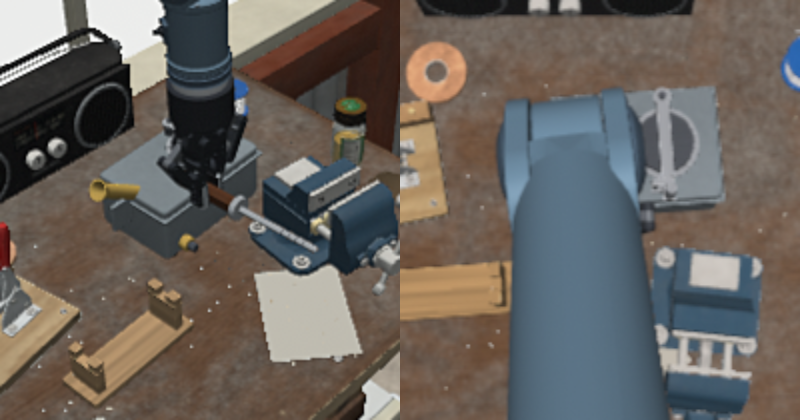

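View pics/w11w.png

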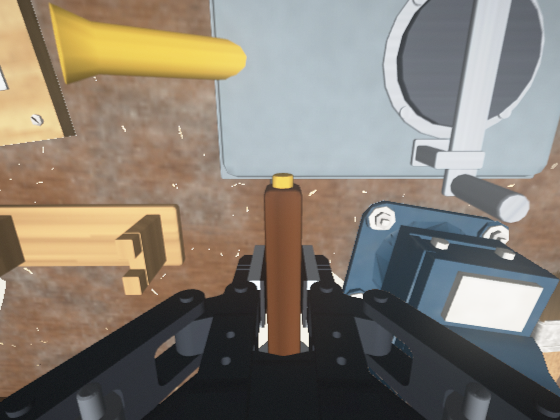

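Call:
{"api": "jog_arm", "payload": {
  "steps": [
    [0.7,0,0,0],
    [0.7,0,-1,0],
    [0.7,0,-2,0],
    [0.7,0,-3,0],
    [0.7,0,-3,0]
  ]
}}

```text
t: 11.45
ee_pos: [477.4, -24.5, 104.3]
ee_rot: [3.136, 0.015, 0.064]
ft_force: [-1.1, 0.4, -0.1]
finger_gap: 15.5
```

Run:
```python
from h import *
robot.snapshot('top');
s=robot.observe(); print(s['t'],s['ee_pos'],s['ee_rot'],s['ft_force'],s['finger_gap'])
im=robot.snapshot('wrist');
cv2.imwrite('pics/w12w.png',im)
C=cam('wrist',s);print(proj(C,[(505.2,14.4,90),(515,-135,90)]))
```

```text
11.5 [477.71952488 -24.50584824 104.99357271] [3.13633044 0.01496004 0.06361223] [ 0.17166737 -0.39909755 -1.39192684] 15.386174792797433
[[202.8527198  212.20777961]
 [521.17110213 211.1622504 ]]
```

View pics/w12w.png

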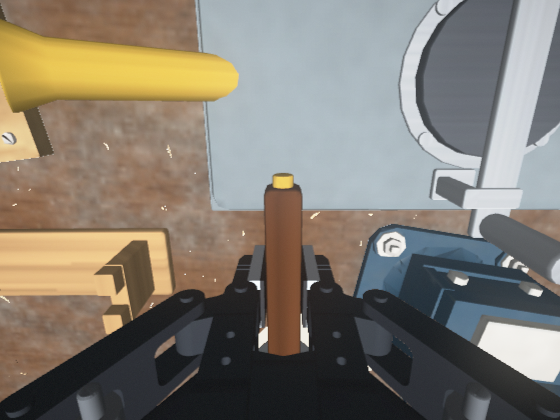

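Call:
{"api": "jog_arm", "payload": {
  "steps": [
    [0.3,0,-0.2,0],
    [0.3,0,-0.6,0],
    [0.3,0,-1.0,0],
    [0.3,0,-1.3,0],
    [0.3,0,-1.3,0]
  ],
  "squeeze": 20
}}

```text
t: 11.97
ee_pos: [481.4, -24.6, 93.5]
ee_rot: [3.136, 0.014, 0.064]
ft_force: [-4.2, -0.3, 4.0]
finger_gap: 15.5
```

Run:
```python
from h import *
s=robot.observe(); print(s['t'],s['ee_pos'],s['ee_rot'],s['ft_force'],s['finger_gap'])
a=robot.snapshot('scene');im=robot.snapshot('wrist')
cv2.imwrite('pics/w13.png',cv2.resize(a[170:300,220:360],None,fx=4.5,fy=4.5,interpolation=cv2.INTER_CUBIC))
cv2.imwrite('pics/w13w.png',im)
```

```text
11.9667 [481.39392568 -24.58274177  93.47161615] [3.13571453 0.01421061 0.06350991] [-4.24094286 -0.25150528  3.95054328] 15.531006254886389
```

View pics/w13.png

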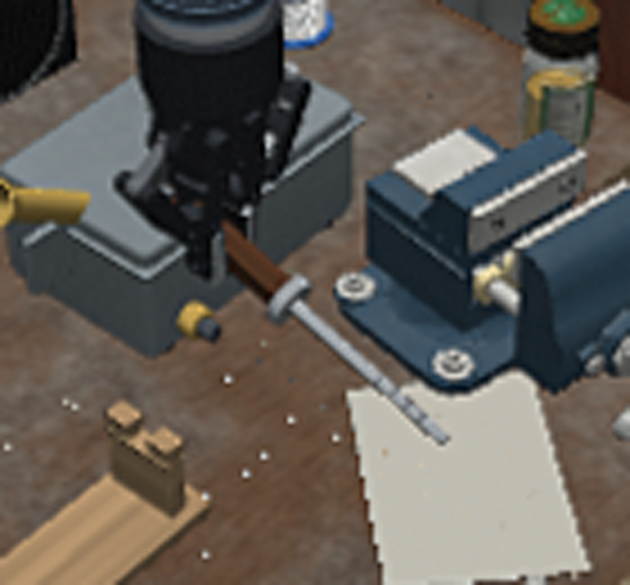

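View pics/w13w.png

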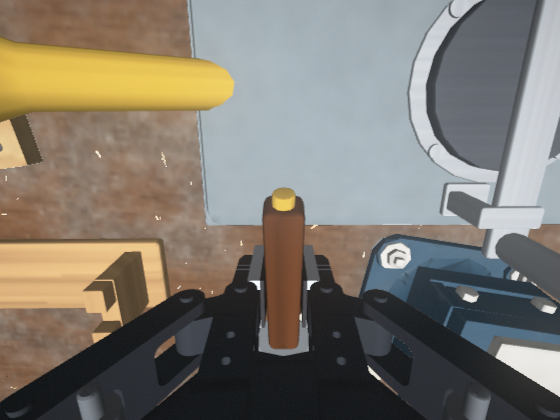

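```bash
cat >> h.py <<'E'
def onplane(C,uv,p0,yaw):
    # vertical plane through p0 containing direction yaw
    n=np.array([-np.sin(yaw),np.cos(yaw),0]);q=back(C,uv,0)[0];d=q-C[2]
    return C[2]+d*(n@(p0-C[2]))/(n@d)
E
python3 - <<'E'
from h import *
C=cam('scene');s=robot.observe();p=s['ee_pos'];print(p,s['ee_rot'],s['ft_force'])
for z in ((445,438),(290,297),(220,222)):
    P=onplane(C,(z[0]/4.5+220,z[1]/4.5+170),p,s['ee_rot'][2]);d=p-P;print(P,np.hypot(d[0],d[1]),np.degrees(np.arctan2(p[2]-5-P[2],np.hypot(d[0],d[1]))))
E
```

```text
[481.36971735 -24.58996685  93.50816749] [3.13574582 0.01411511 0.06347169] [-3.70490937 -0.6025908   4.36242727]
[323.17953417 -34.64407084  44.01013701] 158.50936584265378 15.680922472829794
[429.43732456 -27.89063739  79.38573946] 52.03717754361564 9.943254630757872
[479.07290537 -24.73594549 104.30469797] 2.30144628908711 -81.7107198296764
```

Call:
{"api": "jog_arm", "payload": {
  "steps": [
    [0,0,-0.3,0],
    [0,0,-0.5,0],
    [0,0,-0.7,0],
    [0,0,-0.7,0],
    [0,0,-0.7,0]
  ]
}}

```text
t: 12.48
ee_pos: [482.2, -24.6, 88.0]
ee_rot: [3.135, 0.013, 0.063]
ft_force: [-3.7, -0.0, 7.1]
finger_gap: 15.5
```

Run:
```python
from h import *
s=robot.observe(); print(s['t'],s['ee_pos'],s['ee_rot'],s['ft_force'],s['finger_gap'])
a=robot.snapshot('scene');im=robot.snapshot('wrist')
cv2.imwrite('pics/w14.png',cv2.resize(a[170:300,220:360],None,fx=4.5,fy=4.5,interpolation=cv2.INTER_CUBIC))
cv2.imwrite('pics/w14w.png',im)
```

```text
12.4833 [482.16910898 -24.58022877  88.04132841] [3.13519794 0.01306067 0.06337942] [-3.65199554 -0.04891873  7.10073615] 15.483433111417462
```

View pics/w14.png

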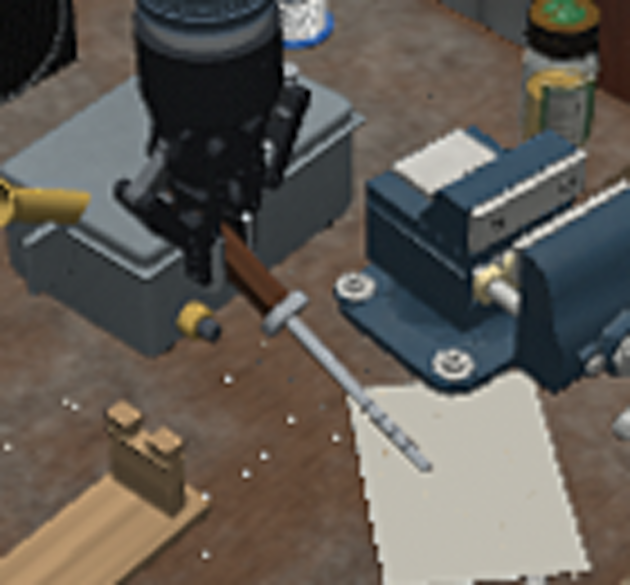

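Run:
```python
from h import *
C=cam('scene');s=robot.observe();p=s['ee_pos'];print(p,s['ft_force'])
L=[]
for z in ((430,467),(287,309)):
    P=onplane(C,(z[0]/4.5+220,z[1]/4.5+170),p,s['ee_rot'][2]);d=p-P;print(P);L.append(P)
d=L[1]-L[0];print(np.linalg.norm(d),np.degrees(np.arctan2(d[2],np.hypot(d[0],d[1]))))
```

```text
[482.14406322 -24.58188692  88.0224604 ] [-4.1460985   0.19720509  7.89395193]
[332.06051552 -34.10654624  15.84601065]
[431.73663611 -27.78086228  69.19744417]
113.2330285359014 28.109942152121427
```

Call:
{"api": "jog_arm", "payload": {
  "steps": [
    [0,0,-0.2,0],
    [0,0,-0.35,0],
    [0,0,-0.35,0],
    [0,0,-0.35,0]
  ]
}}

```text
t: 12.92
ee_pos: [482.6, -24.6, 86.3]
ee_rot: [3.135, 0.013, 0.063]
ft_force: [-4.2, 0.9, 10.2]
finger_gap: 15.8
```

Run:
```python
from h import *
s=robot.observe(); print(s['t'],s['ee_pos'],s['ee_rot'],s['ft_force'],s['finger_gap'])
a=robot.snapshot('scene')
cv2.imwrite('pics/w15.png',cv2.resize(a[170:300,220:360],None,fx=4.5,fy=4.5,interpolation=cv2.INTER_CUBIC))
```

```text
12.9167 [482.62052659 -24.56474156  86.32232371] [3.13456708 0.01297531 0.06333086] [-4.15809035  0.94830091 10.20528356] 15.798580295928875
```

View pics/w15.png

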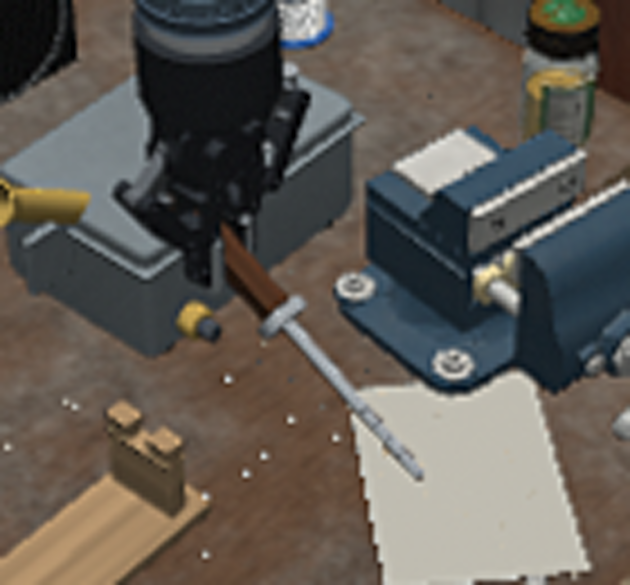

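Call:
{"api": "jog_arm", "payload": {
  "steps": [
    [0,0,4,0],
    [0,0,8,0],
    [0,0,12,0],
    [0,0,16,0],
    [0,0,19,0]
  ],
  "squeeze": 30
}}

```text
t: 13.38
ee_pos: [483.9, -24.4, 280.3]
ee_rot: [3.134, 0.008, 0.063]
ft_force: [2.4, -0.1, -0.5]
finger_gap: 15.5
```

Call:
{"api": "jog_arm", "payload": {
  "steps": [
    [0,4,0,7],
    [0,8,0,14],
    [0,12,0,21],
    [1,16,0,28],
    [2,20,0,35]
  ]
}}

```text
t: 13.8
ee_pos: [503.6, 177.2, 280.8]
ee_rot: [3.133, 0.007, 0.68]
ft_force: [0.5, 0.3, -1.9]
finger_gap: 15.3
```

Call:
{"api": "jog_arm", "payload": {
  "steps": [
    [1,2,0,7],
    [2,4,0,14],
    [3,6,0,21],
    [3.6,7.8,0,28],
    [3.6,7.8,0,35]
  ]
}}

```text
t: 14.22
ee_pos: [539.6, 260.6, 280.8]
ee_rot: [3.134, 0.002, 1.302]
ft_force: [-0.6, 0.9, -2.1]
finger_gap: 15.4
```

Call:
{"api": "jog_arm", "payload": {
  "steps": [
    [0.3,0,0,7],
    [0.3,0,0,14],
    [0.3,0,0,20],
    [0.3,0,0,20],
    [0.3,0,0,20]
  ]
}}

```text
t: 14.63
ee_pos: [542.7, 260.3, 280.6]
ee_rot: [3.134, 0.002, 1.648]
ft_force: [-0.9, 0.0, -1.6]
finger_gap: 15.5
```

Run:
```python
from h import *
robot.snapshot('top');robot.snapshot('top')
s=robot.observe(); print(s['t'],s['ee_pos'],s['ee_rot'],s['ft_force'],s['finger_gap'])
a=robot.snapshot('scene');t=robot.snapshot('top')
cv2.imwrite('pics/w16.png',a);cv2.imwrite('pics/w16t.png',t)
```

```text
14.7333 [542.63748319 260.36511534 280.75852006] [3.13372625e+00 2.41830812e-03 1.64868026e+00] [-0.92356134  0.54503431 -0.94527042] 15.327697370685652
```

View pics/w16.png

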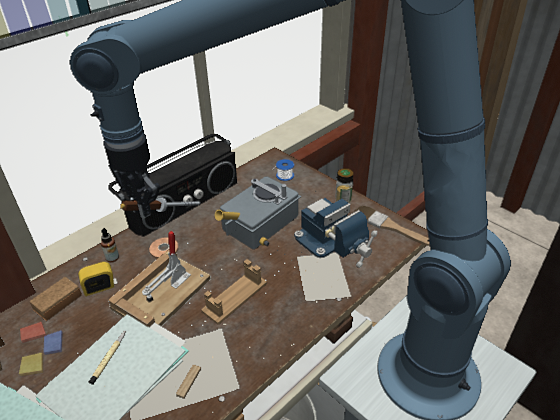

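View pics/w16t.png

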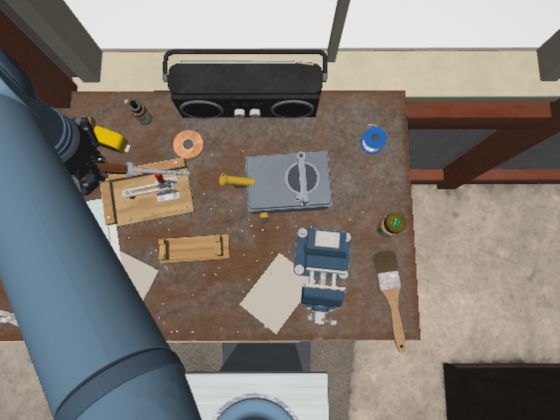

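Run:
```python
import cv2,numpy as np
a=cv2.imread('pics/w16.png')[180:235,110:250];t=cv2.imread('pics/w16t.png')[150:200,90:270]
cv2.imwrite('pics/w16z.png',np.vstack([cv2.resize(a,(784,308),interpolation=cv2.INTER_CUBIC),cv2.resize(t,(784,218),interpolation=cv2.INTER_CUBIC)]))
```

```text
(no output)
```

View pics/w16z.png

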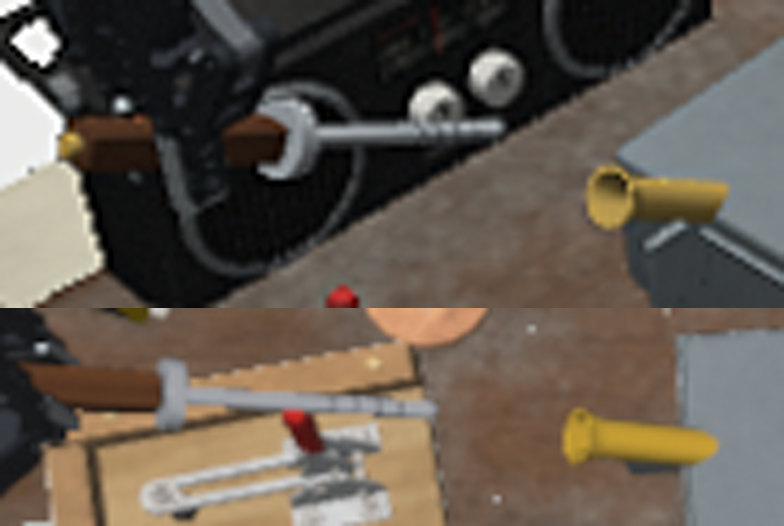

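```bash
cat >> h.py <<'E'
def tri(a,b):
    r=[]
    for C,uv in((cam('top'),a),(cam('scene'),b)):
        p0=back(C,uv,0)[0];d=p0-C[2];d/=np.linalg.norm(d);r.append((C[2],d))
    A=sum(np.eye(3)-np.outer(d,d) for _,d in r);B=sum((np.eye(3)-np.outer(d,d))@o for o,d in r)
    x=np.linalg.solve(A,B);return x,np.linalg.norm(np.cross(x-r[0][0],r[0][1]))
E
python3 - <<'E'
from h import *
t=tri((189.9,173.4),(199.6,203.0));c=tri((132.9,170.2),(166.5,203.4));print(t,c)
d=c[0]-t[0];print(np.linalg.norm(d),np.degrees(np.arctan2(d[2],np.hypot(*d[:2]))),np.arctan2(-d[0],d[1]))
s=robot.observe();p=s['ee_pos'];print(p,s['ee_rot'])
d=p-[0,0,5]-t[0];print('tcp-tip',d,np.linalg.norm(d),np.degrees(np.arctan2(d[2],np.hypot(*d[:2]))),np.arctan2(-d[0],d[1]))
C=cam('scene')
for uv in ((199.6,203),(166.5,203.4),(122.9,205.9)):
    P=onplane(C,uv,p,s['ee_rot'][2]-np.pi/2+np.pi/2); print(P,p-P)
for th in (28,30,32,34):
    th=np.radians(th);yaw=s['ee_rot'][2]-np.pi/2
    ax=np.array([-np.sin(yaw)*np.cos(th),np.cos(yaw)*np.cos(th),np.sin(th)])
    m=p-[0,0,4.5]
    pts=[m-163*ax,m-53*ax,m+45*ax]
    print(np.degrees(th),proj(C,pts).round(1).tolist(),proj(cam('top'),pts[:2]).round(1).tolist())
E
```

```text
(array([552.09954478, 117.19630946, 196.97120971]), np.float64(0.5033047749844334)) (array([541.35338903, 205.79098092, 254.65228295]), np.float64(2.645866933342115))
106.26194936973305 32.87579110942289 0.12070607040948127
[542.6182876  260.4530795  280.85561324] [3.13353933e+00 2.42456133e-03 1.64964877e+00]
tcp-tip [ -9.48125718 143.25677003  78.88440352] 163.81436297688464 28.786523159138017 0.06608727766844903
[554.08127232 115.38190625 194.61338509] [-11.46298472 145.07117325  86.24222814]
[547.39710102 199.97423511 246.69679704] [-4.77881342 60.47884439 34.1588162 ]
[539.84268621 295.58003465 300.71472419] [  2.77560139 -35.12695515 -19.85911095]
28.0 [[198.8, 201.5], [160.9, 204.9], [121.3, 208.4]] [[189.9, 172.3], [130.2, 169.1]]
29.999999999999996 [[198.1, 203.9], [160.7, 205.7], [121.5, 207.6]] [[189.0, 173.1], [130.1, 169.4]]
32.0 [[197.4, 206.2], [160.4, 206.5], [121.7, 206.9]] [[188.0, 173.8], [129.8, 169.7]]
34.0 [[196.6, 208.5], [160.2, 207.3], [121.9, 206.1]] [[187.0, 174.6], [129.6, 169.9]]
```

Call:
{"api": "jog_arm", "payload": {
  "steps": [
    [0.4,-1.8,-3,-0.7],
    [0.7,-3.6,-6,-0.7],
    [0.7,-3.6,-6,-0.7],
    [0.7,-3.6,-6,-0.7],
    [0.7,-3.6,-6,-0.7]
  ]
}}

```text
t: 15.25
ee_pos: [549.8, 225.2, 221.4]
ee_rot: [3.133, 0.001, 1.637]
ft_force: [1.6, -0.2, -0.5]
finger_gap: 15.5
```

```bash
cat > look.py <<'E'
import sys
from h import *
k=sys.argv[1]
s=robot.observe(); print(s['t'],s['ee_pos'].round(1),s['ee_rot'].round(4),s['ft_force'].round(1),round(s['finger_gap'],1))
a=robot.snapshot('scene');t=robot.snapshot('top')
cv2.imwrite(f'pics/{k}.png',a);cv2.imwrite(f'pics/{k}t.png',t)
a=a[180:250,130:270];t=t[155:205,130:270]
cv2.imwrite(f'pics/{k}z.png',np.vstack([cv2.resize(a,(700,350),interpolation=cv2.INTER_CUBIC),cv2.resize(t,(700,250),interpolation=cv2.INTER_CUBIC)]))
E
python3 look.py w17
```

```text
15.25 [549.8 225.2 221.4] [3.1330e+00 1.3000e-03 1.6369e+00] [ 1.6 -0.2 -0.5] 15.5
```

View pics/w17z.png

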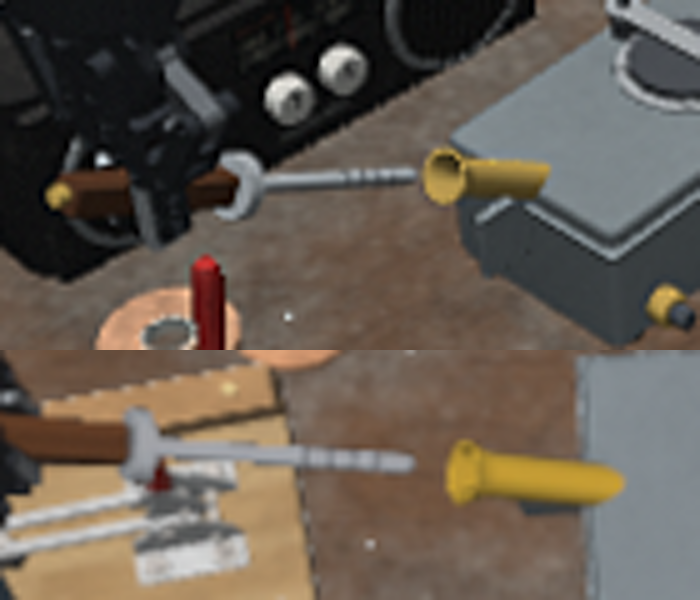

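Run:
```python
from h import *
t=tri((212.4,177.6),(212.8,214.8));m=tri((222.0,179.5),(218.8,215.2));print(t,m)
s=robot.observe();p=s['ee_pos'];print(p,s['ee_rot'])
a=.066
for q in (t[0]-m[0],t[0]-[558.4,64.4,125], p-[0,0,4.5]-m[0]):
    print('lat',q[0]*np.cos(a)+q[1]*np.sin(a),'Y',-q[0]*np.sin(a)+q[1]*np.cos(a),'Z',q[2])
d=p-[0,0,4.5]-t[0];print(np.linalg.norm(d),np.degrees(np.arctan2(d[2],np.hypot(*d[:2]))))
```

```text
(array([558.21798488,  82.58677239, 137.64834108]), np.float64(1.073301961173982)) (array([557.86268603,  64.90127832, 125.50241609]), np.float64(0.16944002125689628))
[550.21907728 226.63144536 222.79913197] [3.13046916e+00 2.84550104e-04 1.63898569e+00]
lat 1.5209206629996537 Y 17.623556341493515 Z 12.145924987811497
lat 1.0178368970540508 Y 18.159180252022622 Z 12.648341076427101
lat 3.0394762381229574 Y 161.8821585964459 Z 92.79671588128488
165.27976405879235 29.206934651403568
```

Call:
{"api": "jog_arm", "payload": {
  "steps": [
    [-0.1,0,0,0],
    [0,-1.2,-0.8,0],
    [0,-2.4,-1.7,0],
    [0,-2.4,-1.7,0],
    [0,-2.4,-1.7,0]
  ]
}}

```text
t: 15.77
ee_pos: [549.9, 199.6, 204.2]
ee_rot: [3.133, 0.002, 1.635]
ft_force: [0.3, 0.5, -1.4]
finger_gap: 15.7
```

```bash
python3 look.py w18
```

```text
15.7667 [549.9 199.6 204.2] [3.1332e+00 2.4000e-03 1.6353e+00] [ 0.3  0.5 -1.4] 15.7
```

View pics/w18z.png

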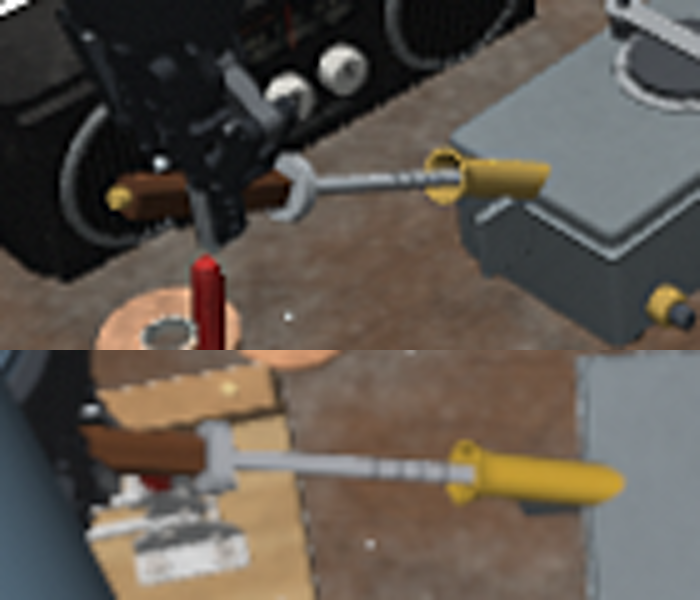

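Call:
{"api": "jog_arm", "payload": {
  "steps": [
    [0,-0.3,0.3,0],
    [0,-0.6,0.6,0],
    [0.1,-0.9,0.9,0],
    [0.1,-1.2,1.2,0],
    [0.1,-1.2,1.2,0]
  ]
}}

```text
t: 16.28
ee_pos: [551.7, 190.8, 218.7]
ee_rot: [3.129, -0.001, 1.638]
ft_force: [-0.5, 2.7, -0.8]
finger_gap: 15.1
```

```bash
python3 look.py w19
```

```text
16.2833 [551.7 190.8 218.7] [ 3.1292e+00 -1.4000e-03  1.6376e+00] [-0.5  2.7 -0.8] 15.1
```

View pics/w19z.png

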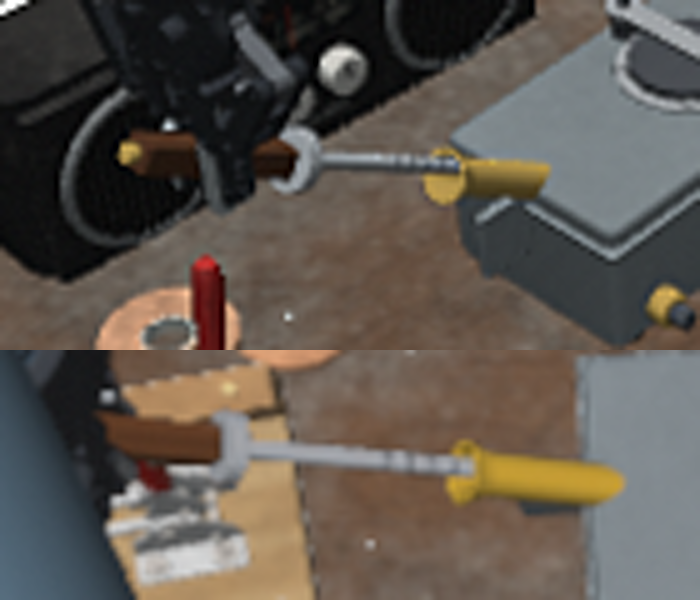

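Call:
{"api": "jog_arm", "payload": {
  "steps": [
    [0,-0.4,-0.3,0],
    [0,-0.8,-0.6,0],
    [0.1,-1.2,-0.9,0],
    [0.1,-1.2,-0.9,0]
  ]
}}

```text
t: 16.72
ee_pos: [552.3, 176.1, 207.5]
ee_rot: [3.132, 0.002, 1.636]
ft_force: [-0.7, -0.1, -3.7]
finger_gap: 15.8
```

```bash
python3 look.py w20
```

```text
16.7167 [552.3 176.1 207.5] [3.1317e+00 1.7000e-03 1.6364e+00] [-0.7 -0.1 -3.7] 15.8
```

View pics/w20z.png

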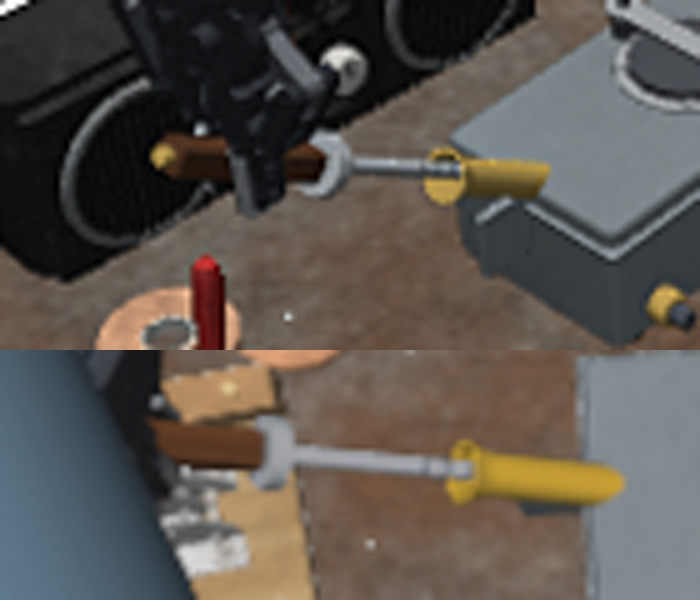

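Call:
{"api": "jog_arm", "payload": {
  "steps": [
    [0,-0.8,-0.6,0],
    [0.1,-1.6,-1.1,0],
    [0.1,-2.4,-1.7,0],
    [0.2,-3.2,-2.2,0],
    [0.2,-3.2,-2.2,0]
  ]
}}

```text
t: 17.23
ee_pos: [553.8, 141.1, 183.9]
ee_rot: [3.134, 0.004, 1.633]
ft_force: [0.3, -0.4, -3.4]
finger_gap: 15.6
```

```bash
python3 look.py w21
```

```text
17.2333 [553.8 141.1 183.9] [3.1345 0.0036 1.6332] [ 0.3 -0.4 -3.4] 15.6
```

View pics/w21z.png

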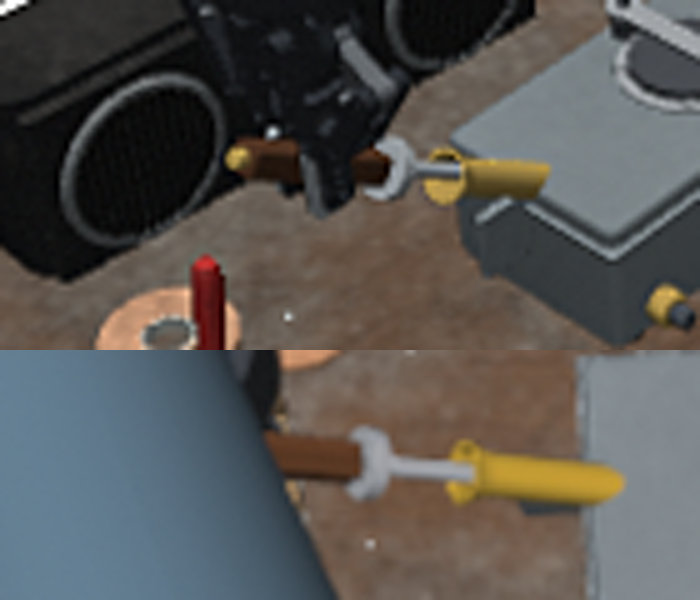

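Call:
{"api": "jog_arm", "payload": {
  "steps": [
    [0.1,-0.8,-0.6,0],
    [0.1,-1.6,-1.1,0],
    [0.2,-2.4,-1.7,0],
    [0.2,-3.1,-2.2,0],
    [0.2,-3.1,-2.2,0]
  ]
}}

```text
t: 17.75
ee_pos: [555.8, 109.1, 161.3]
ee_rot: [3.135, 0.004, 1.632]
ft_force: [1.1, -0.1, -5.9]
finger_gap: 15.8
```

Call:
{"api": "jog_arm", "payload": {
  "steps": [
    [0,-0.3,-0.2,0],
    [0,-0.5,-0.4,0],
    [0,-0.5,-0.4,0],
    [0,-0.5,-0.4,0]
  ]
}}

```text
t: 18.08
ee_pos: [556.3, 109.1, 160.2]
ee_rot: [3.132, -0.001, 1.635]
ft_force: [-3.5, 6.3, 6.9]
finger_gap: 15.3
```

```bash
python3 look.py w22
```

```text
18.0833 [556.3 109.1 160.2] [ 3.1319e+00 -1.0000e-03  1.6351e+00] [-3.5  6.3  6.9] 15.3
```

View pics/w22z.png

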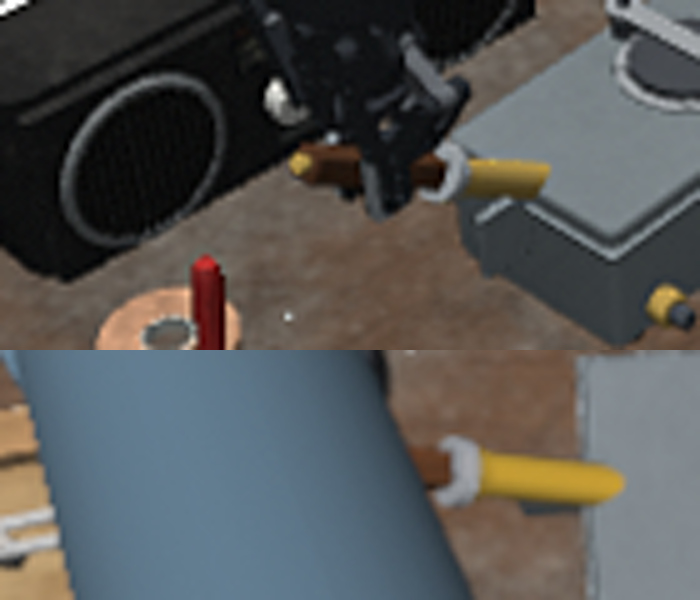

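Call:
{"api": "jog_arm", "payload": {
  "steps": [
    [0,-0.4,-0.3,0],
    [0,-0.4,-0.3,0],
    [0,-0.4,-0.3,0],
    [0,-0.4,-0.3,0],
    [0,-0.4,-0.3,0]
  ]
}}

```text
t: 18.6
ee_pos: [556.7, 109.4, 159.8]
ee_rot: [3.13, -0.005, 1.638]
ft_force: [-2.1, 5.2, 6.8]
finger_gap: 15.5
```

```bash
python3 look.py w23;python3 look.py w23
```

```text
18.6 [556.7 109.4 159.8] [ 3.1296 -0.0049  1.6376] [-2.1  5.2  6.8] 15.5
18.7 [556.7 109.4 159.8] [ 3.1296 -0.0049  1.6376] [-3.5  5.7  6.8] 15.8
```

View pics/w23z.png

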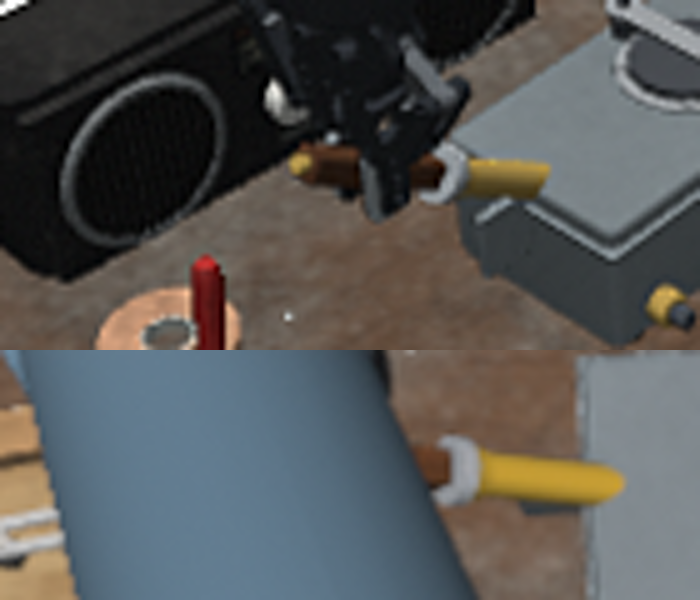

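Call:
{"api": "jog_arm", "payload": {
  "steps": [
    [0,0.8,0.6,0],
    [-0.1,1.6,1.1,0],
    [-0.2,2.5,1.7,0],
    [-0.2,3.3,2.3,0],
    [-0.3,4.1,2.9,0]
  ]
}}

```text
t: 19.22
ee_pos: [553.7, 151.0, 189.5]
ee_rot: [3.129, -0.004, 1.638]
ft_force: [0.1, 0.9, -1.4]
finger_gap: 15.5
```

Call:
{"api": "jog_arm", "payload": {
  "steps": [
    [-0.1,1.2,0.9,0],
    [-0.2,2.5,1.7,0],
    [-0.2,3.7,2.6,0],
    [-0.3,4.9,3.4,0],
    [-0.3,4.9,3.4,0]
  ]
}}

```text
t: 19.63
ee_pos: [551.0, 205.7, 226.5]
ee_rot: [3.125, -0.009, 1.643]
ft_force: [-0.7, 1.1, -1.4]
finger_gap: 15.7
```

```bash
python3 look.py w24
```

```text
19.6333 [551.  205.7 226.5] [ 3.1248 -0.0087  1.6434] [-0.7  1.1 -1.4] 15.7
```

View pics/w24z.png

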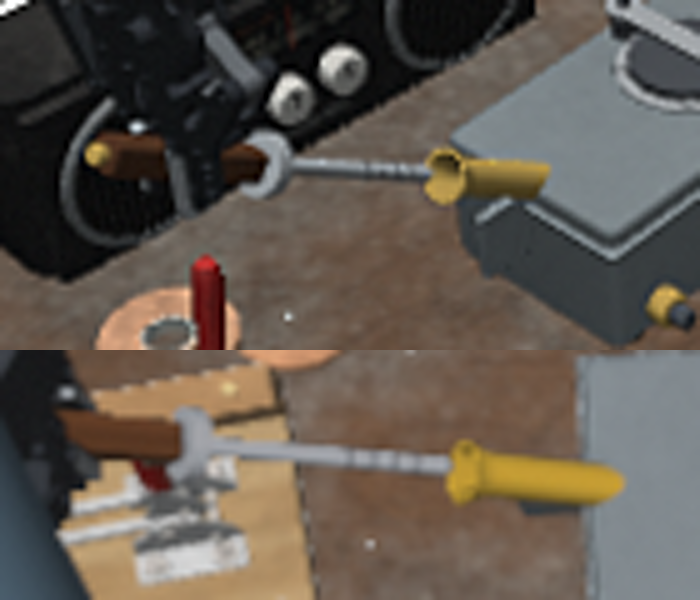

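Call:
{"api": "jog_arm", "payload": {
  "steps": [
    [-0.2,3.3,2.3,0],
    [-0.2,4,4,0],
    [-3,4,6,0],
    [-7,3,6,0],
    [-11,2,6,0]
  ]
}}

```text
t: 20.15
ee_pos: [440.8, 221.2, 284.7]
ee_rot: [3.127, -0.006, 1.639]
ft_force: [-0.9, 0.1, -0.7]
finger_gap: 15.6
```

Call:
{"api": "jog_arm", "payload": {
  "steps": [
    [-3,-2,0,7],
    [-5,-6,0,14],
    [-5,-10,0,21],
    [-5,-14,0,28],
    [-5,-18,0,35]
  ]
}}

```text
t: 20.57
ee_pos: [390.5, 70.5, 284.3]
ee_rot: [3.129, -0.005, 2.157]
ft_force: [0.5, -0.8, -1.2]
finger_gap: 15.6
```

```bash
python3 look.py w25
```

```text
20.5667 [390.5  70.5 284.3] [ 3.129  -0.0046  2.1567] [ 0.5 -0.8 -1.2] 15.6
```

View pics/w25.png

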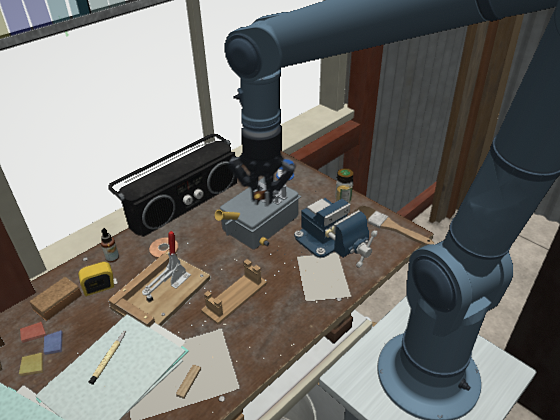

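Call:
{"api": "jog_arm", "payload": {
  "steps": [
    [0,-1,0,7],
    [0,-2,0,14],
    [0,-3,0,21],
    [0,-4,0,28],
    [0,-5,0,35]
  ]
}}

```text
t: 21.08
ee_pos: [390.3, 14.6, 283.0]
ee_rot: [3.133, -0.005, 2.757]
ft_force: [-1.3, 0.2, -1.3]
finger_gap: 15.6
```

Call:
{"api": "jog_arm", "payload": {
  "steps": [
    [0,0,0,7],
    [0,0,0,14],
    [0,0,0,21],
    [0,0,0,25],
    [0,0,0,25]
  ]
}}

```text
t: 21.5
ee_pos: [389.8, 14.2, 282.4]
ee_rot: [3.133, -0.007, -3.09]
ft_force: [0.3, 0.2, -2.0]
finger_gap: 15.2
```

```bash
python3 look.py w26;python3 - <<'E'
from h import *
print(robot.observe()['joints'])
cv2.imwrite('pics/w26w.png',robot.snapshot('wrist'))
E
```

```text
21.5 [389.8  14.2 282.4] [ 3.1327 -0.0071 -3.0903] [ 0.3  0.2 -2. ] 15.2
[ 0.21627199 -0.1415871  -0.31973964  2.11950721 -0.05841164  1.16335016
  1.54256023]
```

View pics/w26.png

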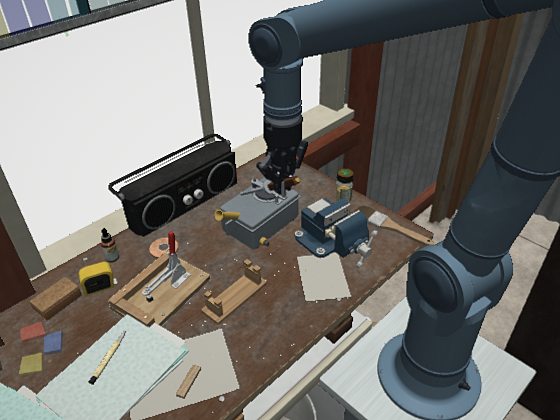

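Call:
{"api": "jog_arm", "payload": {
  "steps": [
    [1.7,-3.6,0,0.5],
    [1.7,-3.6,-3,0.5],
    [1.7,-3.6,-6,0.5],
    [1.7,-3.6,-8,0.5],
    [1.7,-3.6,-8,0.5]
  ]
}}

```text
t: 22.07
ee_pos: [403.0, -21.9, 198.3]
ee_rot: [3.131, -0.017, -3.086]
ft_force: [-1.3, -0.3, -1.9]
finger_gap: 15.7
```

```bash
python3 look.py w27;python3 - <<'E'
from h import *
a=cv2.imread('pics/w27.png')[130:270,200:360];t=cv2.imread('pics/w27t.png')[130:270,200:360]
cv2.imwrite('pics/w27y.png',np.hstack([cv2.resize(a,None,fx=2.5,fy=2.5),cv2.resize(t,None,fx=2.5,fy=2.5)]))
E
```

```text
22.0667 [403.  -21.9 198.3] [ 3.1315 -0.0166 -3.0856] [-1.3 -0.3 -1.9] 15.7
```

View pics/w27y.png

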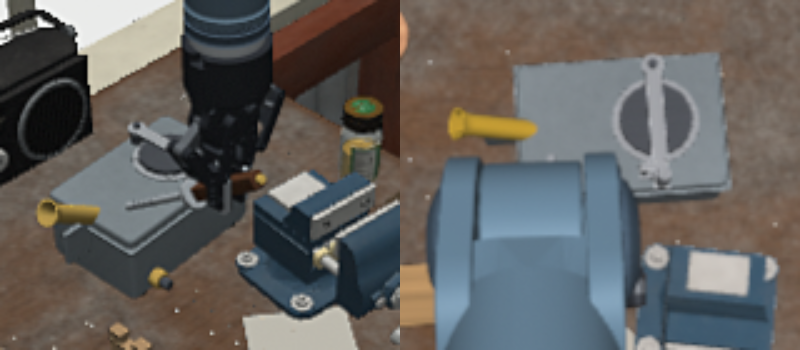

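Call:
{"api": "jog_arm", "payload": {
  "steps": [
    [0,0,-1,0],
    [0,0,-2,0],
    [0,0,-3,0],
    [0,0,-4,0],
    [0,0,-5,0]
  ]
}}

```text
t: 22.58
ee_pos: [406.7, -21.6, 151.8]
ee_rot: [3.132, -0.008, -3.085]
ft_force: [-2.2, 0.5, 1.5]
finger_gap: 15.6
```

Call:
{"api": "jog_arm", "payload": {
  "steps": [
    [0,0,-1,0],
    [0,0,-2,0],
    [0,0,-3,0],
    [0,0,-3,0],
    [0,0,-3,0]
  ]
}}

```text
t: 23.0
ee_pos: [406.1, -21.5, 120.9]
ee_rot: [3.132, -0.01, -3.084]
ft_force: [1.1, -0.4, -1.6]
finger_gap: 15.6
```

```bash
python3 look.py w28;python3 - <<'E'
from h import *
a=cv2.imread('pics/w28.png')[170:260,220:340]
cv2.imwrite('pics/w28y.png',cv2.resize(a,None,fx=6,fy=6,interpolation=cv2.INTER_CUBIC))
E
```

```text
23.0 [406.1 -21.5 120.9] [ 3.132  -0.0096 -3.0844] [ 1.1 -0.4 -1.6] 15.6
```

View pics/w28y.png

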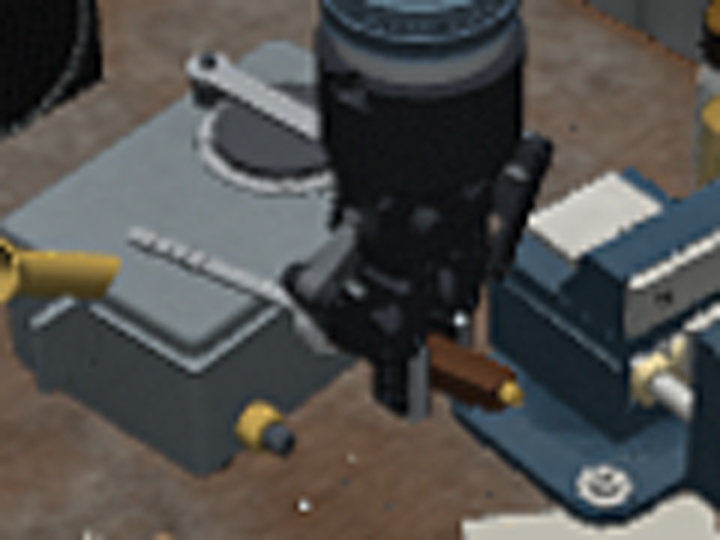

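```bash
cat > tilt.py <<'E'
import sys
from h import *
v=list(map(float,sys.argv[1:5]))
C=cam('scene');s=robot.observe();p=s['ee_pos'];print(p,s['ft_force'])
P=[onplane(C,(v[2*i],v[2*i+1]),p,s['ee_rot'][2]) for i in (0,1)]
d=P[1]-P[0];print(P,np.linalg.norm(d),'tilt rear-up deg',np.degrees(np.arctan2(d[2],np.hypot(d[0],d[1]))))
E
python3 tilt.py 241.7 209.3 305.3 235.3
```

```text
[406.61430825 -21.52678474 121.66835538] [-0.66180366  0.13343515 -0.72144573]
[array([565.60682333, -12.42878985,  93.04121572]), array([358.78176153, -24.26389639, 129.66316708])] 210.37548159484692 tilt rear-up deg 10.025065481944473
```

Call:
{"api": "jog_arm", "payload": {
  "steps": [
    [0,0,-0.8,0],
    [0,0,-1.6,0],
    [0,0,-2.4,0],
    [0,0,-2.4,0],
    [0,0,-2.4,0]
  ]
}}

```text
t: 23.52
ee_pos: [406.2, -21.5, 97.1]
ee_rot: [3.132, -0.01, -3.084]
ft_force: [0.1, 0.8, -1.3]
finger_gap: 15.6
```

```bash
python3 look.py w29;python3 - <<'E'
from h import *
a=cv2.imread('pics/w29.png')[170:260,220:340]
cv2.imwrite('pics/w29y.png',cv2.resize(a,None,fx=6,fy=6,interpolation=cv2.INTER_CUBIC))
E
```

```text
23.5167 [406.2 -21.5  97.1] [ 3.1321 -0.0095 -3.0844] [ 0.1  0.8 -1.3] 15.6
```

View pics/w29y.png

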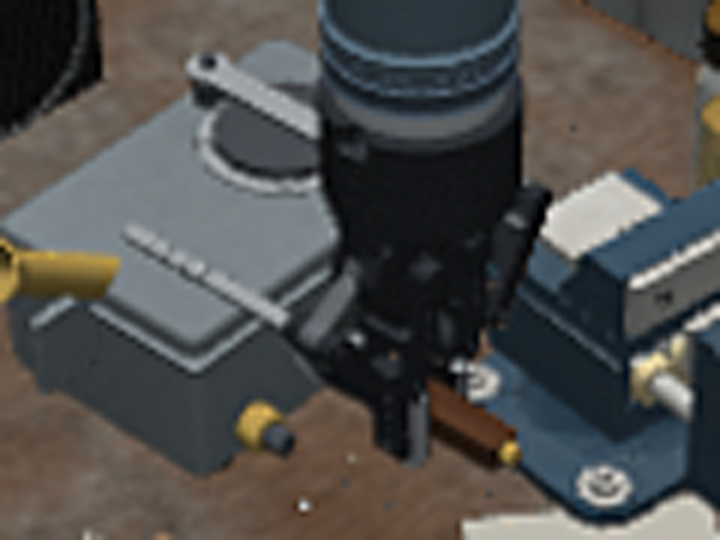

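```bash
python3 tilt.py 241.2 208.8 305.3 245.3
```

```text
[406.2343058 -21.5433916  97.4338429] [ 0.72072968 -0.13733118 -1.49980884]
[array([567.33664949, -12.33549725,  93.73219736]), array([358.11722004, -24.29355048,  98.86157751])] 209.6236514274178 tilt rear-up deg 1.4021374437654992
```

Call:
{"api": "jog_arm", "payload": {
  "steps": [
    [0,0,3,0],
    [0,0,6,0],
    [0,0,10,0],
    [0,0,14,0],
    [0,0,18,0]
  ],
  "squeeze": 40
}}

```text
t: 24.03
ee_pos: [405.1, -21.4, 278.9]
ee_rot: [3.132, -0.01, -3.084]
ft_force: [1.4, -0.1, -1.5]
finger_gap: 15.3
```

Call:
{"api": "jog_arm", "payload": {
  "steps": [
    [0,0,0,0],
    [0,0,0,0],
    [0,0,0,0],
    [0,0,0,0],
    [0,0,0,0]
  ]
}}

```text
t: 24.45
ee_pos: [403.5, -21.5, 276.8]
ee_rot: [3.132, -0.015, -3.084]
ft_force: [-0.4, -0.3, -1.9]
finger_gap: 15.3
```

```bash
python3 look.py w30;python3 - <<'E'
from h import *
a=cv2.imread('pics/w30.png')[110:240,200:360];t=cv2.imread('pics/w30t.png')[100:260,200:440]
cv2.imwrite('pics/w30y.png',cv2.resize(a,None,fx=5,fy=4.5,interpolation=cv2.INTER_CUBIC))
cv2.imwrite('pics/w30x.png',cv2.resize(t,None,fx=3,fy=3))
s=robot.observe();print(s['ee_pos'],s['joint_velocities'].round(3),s['finger_gap'])
E
```

```text
24.45 [403.5 -21.5 276.8] [ 3.1317 -0.0151 -3.0842] [-0.4 -0.3 -1.9] 15.3
[403.96640045 -21.45087514 277.18678918] [ 0.001 -0.003  0.003 -0.01   0.001  0.001  0.001] 15.453645299376792
```

View pics/w30y.png

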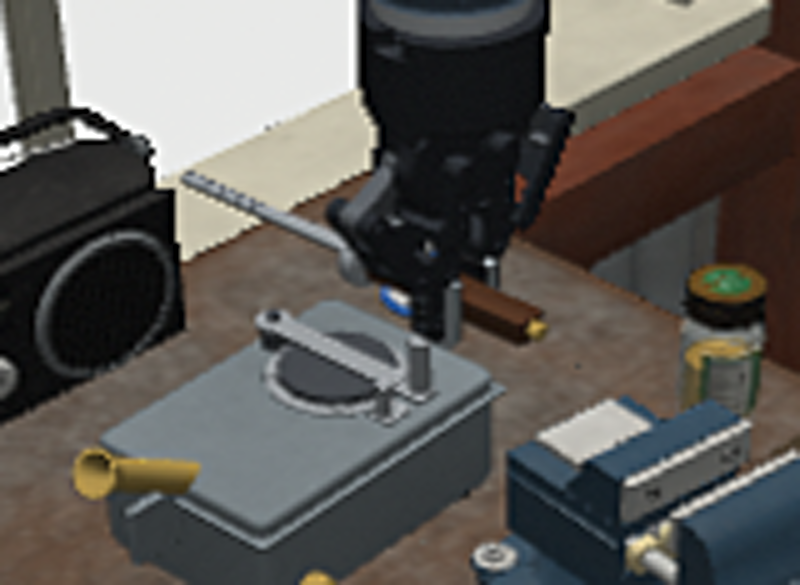

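View pics/w30x.png

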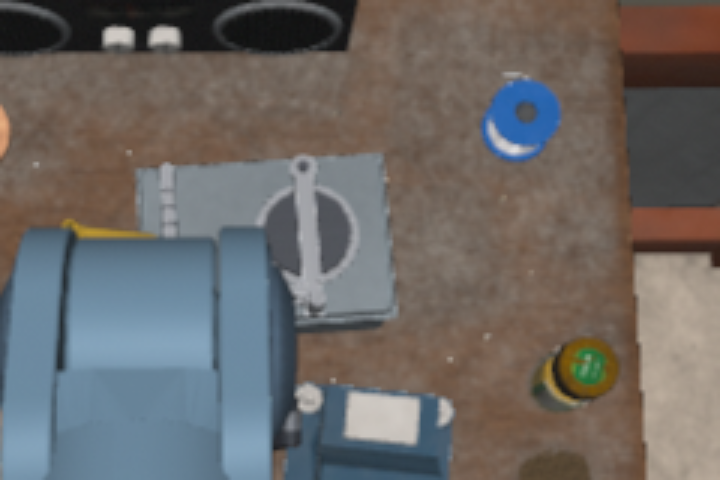

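```bash
python3 tilt.py $(python3 -c "print(187/5+200,179/4.5+110,540/5+200,328/4.5+110)")
python3 - <<'E'
from h import *
t=cv2.imread('pics/w30t.png')
C=cam('top')
# latch bar direction in top image: pivot vs bar end on plane z=109
for uv in ((200+303/3,100+165/3),(200+312/3,100+283/3)): print(back(C,uv,109))
E
```

```text
[403.96640045 -21.45087514 277.18678918] [ 0.37470595 -0.04426614 -1.84870591]
[array([563.35396819, -12.29896851, 272.08906816]), array([354.55551357, -24.28800873, 279.61569925])] 209.27776258818204 tilt rear-up deg 2.061075246957652
[[ 616.14796378 -102.07466934  109.        ]]
[[ 529.35596157 -107.43941689  109.        ]]
```

Run:
```python
from rig import robot
print(robot.finish_job()); print(robot.observe()['t'])
```

```text
the job is handed in; nothing more can be done
None
the job is handed in; nothing more can be done
```

I swung the latch shut, pushed the gauge rod down the dip tube until its collar stopped, drew it out, and handed the job in at about 24.6 s with the rod held level in the air. The hand-in gave no verdict.

- **Latch:** I pushed the knob until it pressed about 10 N against its stop. In the last top picture the bar is within about 0.01 rad of shut.
- **Tilting the rod:** Moves could only turn the tool about the vertical, so I pivoted the rod in the fingers. Pressing the rear of its grip on the tank's front edge took it to about 30°, and the tube's mouth brought it to 35°.
- **Insertion:** The collar stopped on the mouth and I held it there for about 0.6 s with some 9 N. The grip's middle came out 53.8 mm from the mouth along the tube (nominal 53 mm), at an angle of about 34.4° against the tube's 35°.
- **Levelling:** After drawing the rod out I lowered its tip onto the tank's top until it lay level, then lifted it clear.

**Last checks:**
- The rod is about 2° from level, at 272 mm (tip) to 280 mm (rear end) above the worktop.
- It is well clear of the tube and touches nothing but the fingers.
- The finger gap is 15.5 mm on the 16 mm grip with the squeeze set to 40 N, and the arm is still.
- In the pictures I looked at, the jar, spool and foil stayed where they were. The last close-up only caught the foil's edge, and I did not measure any of the three positions again.

No check failed. Camera and arm estimates of positions disagreed by 1 to 3 mm throughout.

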